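Get the bobbin tray from behind the thread packages

TASK

The bobbin tray is wanted in the bay of the bobbin winder, but the three tall thread packages on the stand overhang it: first stand all three on the green mat, then lift the tray out and set it inside the lipped bay of the winder, and then put each package back on the same pin it came from. Keep the packages upright and the tray level, and do not disturb the tin, the oil bottle or the screwdriver.

Things in the scene. Friction and masses are not known exactly. Their poses are not given: they have to be found in the camera images.
- stand: Grey fixed stand; origin on the table, z up, y along it. Front shelf (x -82 to -22 mm, 256 long), top 44 mm up, with three 10 mm pins at x -40, y -78, 0, 78, tops 82 mm up; one package on each, any order. Behind and lower: ledge for the tray, floor 10 mm up, tray centre line x +11.5, lips 9 mm high, 3 mm play. Packages overhang the tray by 8 mm or more: it comes straight up only with all three gone.
- cone_c (a point): Tapering thread cone: 64 mm diameter at the foot, narrowing evenly to 47 at 140 mm up, then a 32 mm grey core end. Undyed thread, 150 mm tall, upright; grip the winding near its top. Hollow foot: 30 mm bore, open below, 40 mm deep, drops over a pin. Point on its axis, half-way up (75 mm above the underside); z up, yaw free. About 0.2 kg.
- tube_c (a point): Straight stout thread tube, the shortest: 60 mm diameter to 117 mm up, then a 36 mm grey core end. Undyed thread, 130 mm tall, upright; grip the winding near its top. Hollow foot: 30 mm bore, open below, 40 mm deep, drops over a pin. Point on its axis, half-way up (65 mm above the underside); z up, yaw free. About 0.2 kg.
- flanged_c (a point): Slim flanged spool, the tallest: grey foot flange 66 mm across, 10 thick; winding 42 mm diameter to 158 mm up, then a 30 mm core end. Undyed thread, 170 mm tall, upright; grip the winding near its top. Hollow foot: 30 mm bore, open below, 40 mm deep, drops over a pin. Point on its axis, half-way up (85 mm above the underside); z up, yaw free. About 0.2 kg.
- tray_c (a point): Aluminium bobbin tray, 60 mm (x) by 200 (y), walls 26 high, two rows of wound bobbins fixed in it. Handle over its middle: bar 12 wide, 12 high, 106 long along y, on two uprights; bar centre 92 mm, top 98 mm above the underside. Point at the tray's middle, 49 mm above the underside, 43 below the bar centre; z up. 0.3 kg. Starts on the stand's rear ledge.
- mat: Side area: thin rigid dark green cutting mat, fixed, 130 mm (own x) by 290 (own y), 3 thick; origin at the middle of its underside, z up. Room for the three packages in a row along y, 85 mm apart.
- bay (a point): Middle of the tray bay's floor on the cream bobbin winder (fixed); z up. Floor 6 mm above the table, inside a thin steel lip 7 mm high, opening 80 mm (x) by 220 (y): 10 mm of play all round. The tray lies with its length along y, either way round. The winder's housing and tension post, up to 80 mm above the table, stand on the +x side, 60 mm or more from this point.
- tin: Bystander: metal tin, 104 mm diameter, 118 mm tall; origin at the middle of its underside.
- oiler: Bystander: white oil bottle, 52 mm diameter, 125 mm tall; origin at the middle of its underside.
- screwdriver: Bystander: black-handled screwdriver, 170 mm long, lying on the table; origin below it near its middle, x along it, handle to -x.
There are look-alikes about, which are no part of the job. Leave any blue look-alike of the part that bears cone_c alone.

How it is judged:
By the outcome, as a careful person would: the job done as asked, in the order asked, and still so for the second after the job is handed in, with the robot touching nothing.
It also fails if it takes over 147 s, if anything falls off the work surface, if the arm or the gripper's body presses on something with over 40 N, if the wrist force passes 120 N, or if a joint passes its speed limit or range.

ROBOT

A 7-joint arm with a two-finger parallel gripper is mounted at the origin on the work surface. World frame = base frame: x ahead of the robot, y to its left, z up, the work surface at z = 0. Lengths are in m, angles in rad, forces in N, time in s.
With the tool pointing down it reaches from about 0.4 to 0.85 m from the base axis. Payload 6.9 kg.
Tool frame: the origin (TCP) lies midway between the tips of the shut fingers; the grasp point (between the pads) lies 19 mm behind it (r.tcp_to_grasp is the distance from the TCP to the grasp point, in m); z points along the fingers, y is the direction in which the jaws open and shut (so a half turn about z gives the same grasp; the last joint's range is limited). The gripper opens to 85 mm and grips with 20 to 120 N. Pads are 22 mm wide; open, the fingers measure 114 mm over their backs; the gripper's body (76 mm by 85 mm) begins 54 mm behind the grasp point. The pads swing forward as they close: fully open they stand 13 mm farther back than shut.
Start: joints at [-1.069, 0.507, -0.238, 1.5, 0.126, 1.149, -0.155], TCP at [0.242, 0.576, 0.197] pointing down, gripper open.
Joint ranges: [-3.08, 3.08], [-0.24, 2.05], [-1.43, 1.35], [0, 2.5], [-1.52, 4.66], [0.17, 1.96], [-2.89, 2.89]. Speed limits (rad/s): [2.39, 2.39, 3.14, 3.14, 3.14, 3.14, 3.14].

INTERFACE

Orientations are given as a unit quaternion [w, x, y, z].
In Python, from bench import r gives the robot as it stands.
- The arm moves only by the tool drive_tool, never from a script. Its argument "motion" is a list that holds one entry, the list of rows, each a list of 5 numbers: the shift along the tool's x, y, z in mm, then the turn about the tool's z in degrees, then the closure, from -1 (fully open) to 1 (shut). A call has 1 to 5 rows; each row shifts and turns the commanded pose from where the row before left it, along the tool's axes as they then stand; what a row does not reach is not made up. A row lasts 1/10 s, in which the tool goes at most 50 mm and 8.59 degrees, less where a joint would pass 70% of its speed; a pose out of reach is approached as far as the arm can. A call with a gripper value outside its range is refused whole. The fingers move at their own pace and stop on an object; the grip force is fixed at half the most. Time passes only in rows, so rows that do not move let the fingers close. It gives the time, the measured TCP pose, the force and the opening at its end, in the units of the state.
- r.get_state(): the state, without advancing time (a new reading comes with each control period).
- r.grab_frame(name): name is "side" or "top"; returns the picture (420x560x3 uint8, red, green, blue); there is no depth.
- r.camera_params(name): a dict with "vertical_fov" (degrees; the focal length in pixels is half the picture's height over the tangent of half this angle, whatever the lens; pixels are square), "cx", "cy" (the principal point, pixels), "camera_from_world" (4x4, takes a point from world to camera coordinates). Camera axes: x right, y down, z forward; pixel columns grow to the right and rows downward; lengths in m; the calibration is good to about 2 mm. A picture is of the moment at which its call begins. camera_params takes no time and is no camera call.
- r.sign_off(): hands the job in, once; it reports no verdict.
The state is a dict: "clock": time; "qpos": joint angles; "qvel": joint speeds; "tau": joint torques, N m; "tcp_pos": TCP position; "orientation": TCP orientation; "wrist_force": force on the tool from outside, world axes, zero at the start; "moment": the same for the moment, N m; "width": finger opening in m.
Only numpy, scipy, OpenCV 4.12 (cv2) and the standard library are available. Lean on these libraries where they do the work, as an engineer would, in place of code of your own. Each camera call takes 0.05 s, during which the arm holds its last target.

## Working session

There is one attempt and no reset: what is moved stays moved. The work goes in short steps, Python scripts to look and compute and a tool call to move; the robot and the scene stay as the last step left them, time stands still between calls to the robot, and variables do not carry over. Pictures are saved under pics/ and viewed, and the job is handed in when it is done.

Besides the shell and the picture viewer there is one more tool, called after "Call:" as name(argument=value, ...) on one line, values as JSON. drive_tool: Moves the arm, as the interface text tells. Its arguments: {"type":"object","properties":{"motion":{"type":"array","items":{"type":"array","items":{"type":"array","items":{"type":"number"}}}}},"required":["motion"]}

```bash
mkdir -p pics; ls
python3 - <<'E'
from bench import r
import cv2
s=r.get_state();print(s); print(r.tcp_to_grasp)
for n in("side","top"):
    print(n,r.camera_params(n))
    cv2.imwrite(f"pics/{n}0.png",r.grab_frame(n)[:,:,::-1])
E
```

```text
pics
{'clock': 0.0, 'qpos': array([-1.06852214,  0.50836923, -0.23748678,  1.50113713,  0.12570166,
        1.14886469, -0.15477825]), 'qvel': array([ 8.15641806e-04, -2.64561193e-05,  9.50804412e-04,  1.83896860e-04,
       -2.37554997e-04,  4.76053311e-04,  1.33879227e-03]), 'tau': array([ 7.72392486e-04, -6.20600796e+01, -2.18644649e+00, -2.49638772e+01,
        1.25067931e-02,  1.22506081e-02, -1.27456462e-05]), 'tcp_pos': array([0.24140571, 0.57589588, 0.19640741]), 'orientation': array([-1.54259822e-04,  1.97084803e-01,  9.80386035e-01, -8.82150893e-04]), 'wrist_force': array([-0.44626456,  0.8265611 ,  0.59446737]), 'moment': array([ 0.00181721, -0.037923  , -0.0226528 ]), 'width': 0.085574065212673}
0.0187
side {'vertical_fov': 53.81012537622546, 'cx': 276.94258654142214, 'cy': 210.0085590593523, 'camera_from_world': array([[ 0.80086032,  0.59882925, -0.00512582, -0.44349012],
       [ 0.34663559, -0.47052815, -0.81144749, -0.08355171],
       [-0.48833034,  0.6480793 , -0.58440286,  1.20200016],
       [ 0.        ,  0.        ,  0.        ,  1.        ]])}
top {'vertical_fov': 56.656347705885445, 'cx': 286.37821519337575, 'cy': 218.34415101223965, 'camera_from_world': array([[ 0.02852297, -0.99914236,  0.03001631, -0.03160998],
       [-0.9949412 , -0.03127109, -0.0954679 ,  0.54656358],
       [ 0.09632466, -0.02714144, -0.99497985,  0.86904574],
       [ 0.        ,  0.        ,  0.        ,  1.        ]])}
```

View pics/side0.png

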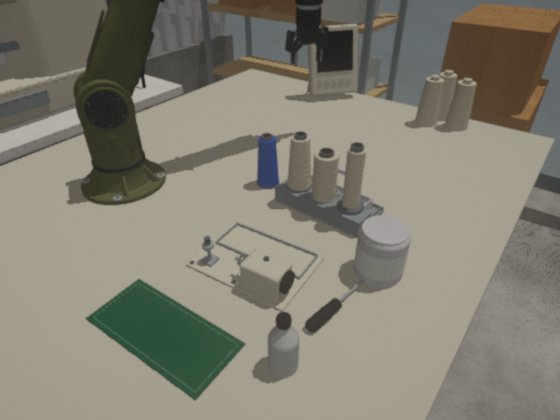

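View pics/top0.png

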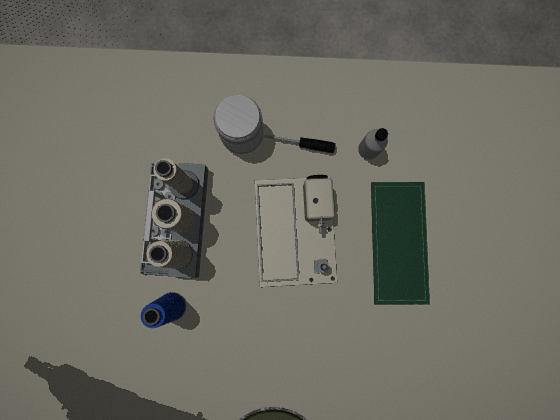

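```bash
cat > h.py <<'E'
import numpy as np, cv2
from bench import r
def cam(n):
    p=r.camera_params(n);f=210/np.tan(np.radians(p["vertical_fov"]/2));return f,p["cx"],p["cy"],np.array(p["camera_from_world"])
def proj(n,P):
    f,cx,cy,T=cam(n);P=np.atleast_2d(P);c=P@T[:3,:3].T+T[:3,3];return np.c_[f*c[:,0]/c[:,2]+cx,f*c[:,1]/c[:,2]+cy]
def ray(n,uv):
    f,cx,cy,T=cam(n);R=T[:3,:3];d=R.T@np.array([(uv[0]-cx)/f,(uv[1]-cy)/f,1]);return -R.T@T[:3,3],d
def onz(n,uv,z):
    o,d=ray(n,uv);return o+d*(z-o[2])/d[2]
def snap(n,name,crop=None,k=1):
    im=r.grab_frame(n)[:,:,::-1].copy();np.save(f"pics/{name}.npy",im);crop_(im,name,crop,k);return im
def crop_(im,name,crop,k):
    if crop: x0,y0,x1,y1=crop;im=im[y0:y1,x0:x1]
    cv2.imwrite(f"pics/{name}.png",cv2.resize(im,None,fx=k,fy=k,interpolation=cv2.INTER_CUBIC))
E
python3 - <<'E'
from h import *
t=cv2.imread("pics/top0.png");s=cv2.imread("pics/side0.png")
crop_(t,"t1",(130,150,270,290),4) 
crop_(t,"t2",(240,160,440,310),4)
crop_(s,"s1",(240,120,400,240),5)
crop_(s,"s2",(180,220,330,310),5)
# mat
hsv=cv2.cvtColor(t,cv2.COLOR_BGR2HSV)
m=cv2.inRange(hsv,(60,80,20),(95,255,255))
c=max(cv2.findContours(m,0,1)[0],key=cv2.contourArea);b=cv2.boxPoints(cv2.minAreaRect(c));print(b)
print([onz("top",p,.003).round(4) for p in b])
hsv=cv2.cvtColor(s,cv2.COLOR_BGR2HSV)
m=cv2.inRange(hsv,(60,80,20),(95,255,255))
c=max(cv2.findContours(m,0,1)[0],key=cv2.contourArea);
b=cv2.approxPolyDP(c,5,True)[:,0];print(b);print([onz("side",p,.003).round(4) for p in b])
E
```

```text
[[370.52982 182.01382]
 [424.8358  180.4166 ]
 [428.44083 302.98703]
 [374.13486 304.58426]]
[array([ 0.6434, -0.2151,  0.003 ]), array([ 0.6518, -0.3467,  0.003 ]), array([ 0.3613, -0.3535,  0.003 ]), array([ 0.3545, -0.2258,  0.003 ])]
[[ 87 318]
 [193 397]
 [243 344]
 [138 280]]
[array([ 0.3642, -0.3542,  0.003 ]), array([ 0.6437, -0.3447,  0.003 ]), array([ 0.6427, -0.2207,  0.003 ]), array([ 0.3604, -0.2315,  0.003 ])]
```

View pics/t1.png

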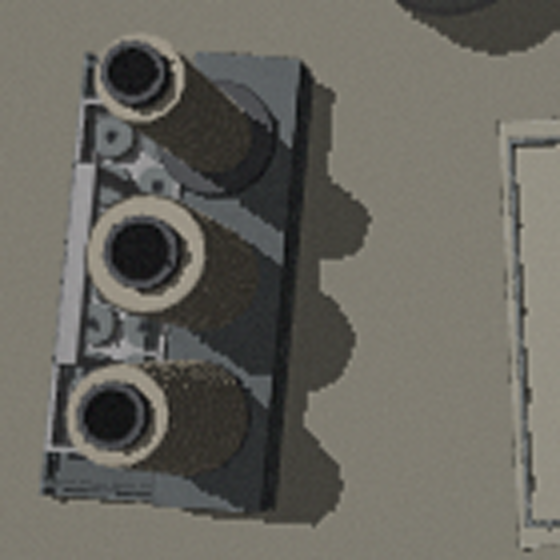

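View pics/t2.png

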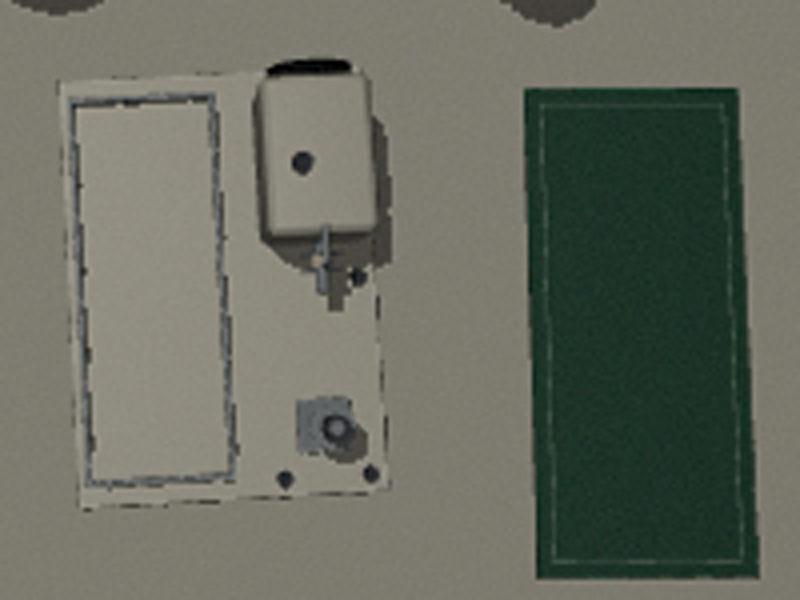

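View pics/s1.png

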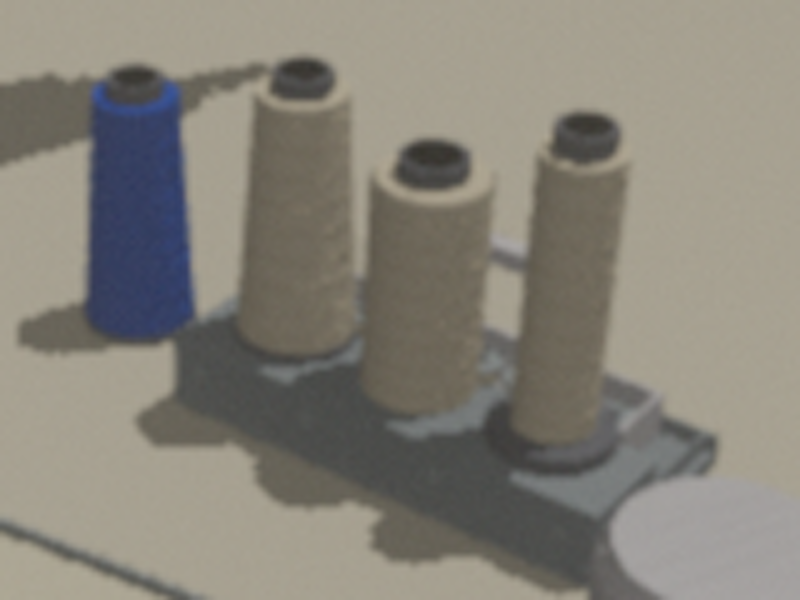

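View pics/s2.png

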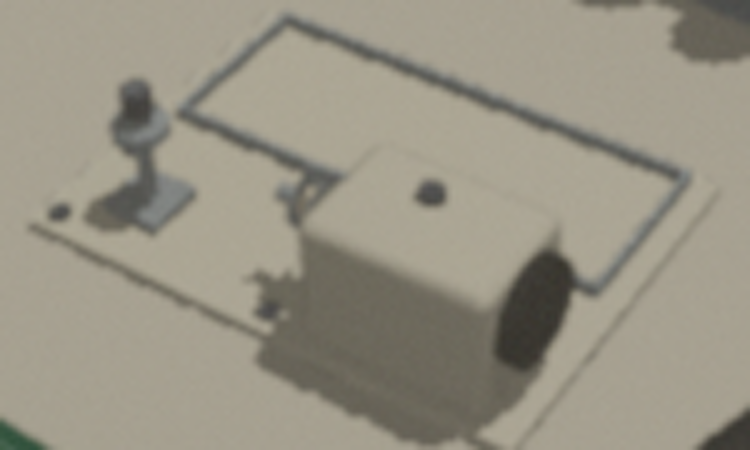

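Run:
```python
from h import *
t=cv2.imread("pics/top0.png");s=cv2.imread("pics/side0.png")
seeds={"cone":((158,253),(300,134),.194),"tube":((165,212),(326,151),.174),"flan":((163,168),(357,146),.214)}
for k,(a,b,z) in seeds.items():
    out=[]
    for n,im,c in(("top",t,a),("side",s,b)):
        g=cv2.resize(cv2.cvtColor(im,6)[c[1]-14:c[1]+15,c[0]-14:c[0]+15],None,fx=8,fy=8,interpolation=cv2.INTER_CUBIC)
        for th in((30,45,60) if n=="top" else(50,60,75)):
            m=(g<th).astype(np.uint8)
            nn,l,st,ce=cv2.connectedComponentsWithStats(m)
            i=l[112:128,112:128];i=np.bincount(i[i>0]).argmax() if (i>0).any() else 0
            if not i: print(k,n,th,"none");continue
            cc=max(cv2.findContours((l==i).astype(np.uint8),0,1)[0],key=cv2.contourArea)
            e=cv2.fitEllipse(cv2.convexHull(cc));u=(np.array(e[0])+.5)/8-.5+np.array(c)-14
            print(k,n,th,u.round(2),(np.array(e[1])/8).round(1),onz(n,u,z).round(4))
```

```text
cone top 30 [157.04 253.43] [12.  12.9] [0.459  0.2246 0.194 ]
cone top 45 [157.07 253.46] [12.7 13.5] [0.459  0.2245 0.194 ]
cone top 60 [157.03 253.47] [13.5 14.2] [0.459  0.2246 0.194 ]
cone side 50 none
cone side 60 [300.21 133.54] [2.5 6.8] [0.4595 0.2224 0.194 ]
cone side 75 [300.19 133.87] [4.3 8.6] [0.4605 0.2208 0.194 ]
tube top 30 [164.48 212.34] [13.7 14.1] [0.5372 0.2212 0.174 ]
tube top 45 [164.73 212.47] [14.3 15.3] [0.537  0.2207 0.174 ]
tube top 60 [166.36 213.38] [17.7 18.8] [0.5353 0.2175 0.174 ]
tube side 50 none
tube side 60 [326.31 150.54] [3.6 9.7] [0.538  0.2176 0.174 ]
tube side 75 [326.41 150.86] [ 5.5 11.1] [0.539  0.2163 0.174 ]
flan top 30 [162.69 167.38] [11.1 12. ] [0.6153 0.2178 0.214 ]
flan top 45 [162.7  167.45] [11.5 12.6] [0.6151 0.2178 0.214 ]
flan top 60 [162.65 167.4 ] [12.3 13. ] [0.6152 0.2179 0.214 ]
flan side 50 none
flan side 60 [356.82 144.53] [2.3 6. ] [0.6154 0.2145 0.214 ]
flan side 75 [357.01 144.8 ] [4.3 9.1] [0.6163 0.2136 0.214 ]
```

Run:
```python
from h import *
def f(l,off,k): return [(np.array(p)+.5)/k-.5+np.array(off) for p in l]
L=f([(68,97),(215,93),(237,480),(88,487)],(240,160),4)
T=[onz("top",p,.013) for p in L]
print("bay top",np.array(T).round(4),np.mean(T,0).round(4))
L=f([(286,17),(688,177),(594,290),(182,113)],(180,220),5)
T=[onz("side",p,.013) for p in L]
print("bay side",np.array(T).round(4),np.mean(T,0).round(4))
L=f([(307,65),(270,512)],(130,150),4);print("shelf edge",[onz("top",p,.044).round(4) for p in L])
L=f([(86,163),(67,362)],(130,150),4);print("bar",[onz("top",p,.108).round(4) for p in L])
print("blue",onz("top",(150,317),.15).round(3),"tin",onz("top",(238,115),.118).round(3),"house",onz("top",(319,197),.08).round(3),"oil",onz("top",(381,134),.125).round(3))
```

```text
bay top [[ 0.6277  0.0566  0.013 ]
 [ 0.633  -0.0297  0.013 ]
 [ 0.4078 -0.0484  0.013 ]
 [ 0.4016  0.0371  0.013 ]] [0.5175 0.0039 0.013 ]
bay side [[ 0.4069  0.0319  0.013 ]
 [ 0.6281  0.0501  0.013 ]
 [ 0.6341 -0.0326  0.013 ]
 [ 0.4163 -0.0516  0.013 ]] [ 5.214e-01 -5.000e-04  1.300e-02]
shelf edge [array([0.6595, 0.1702, 0.044 ]), array([0.408 , 0.1785, 0.044 ])]
bar [array([0.589 , 0.2702, 0.108 ]), array([0.4854, 0.2736, 0.108 ])]
blue [0.337 0.244 0.15 ] tin [0.754 0.096 0.118] house [ 0.591 -0.083  0.08 ] oil [ 0.722 -0.207  0.125]
```

Call:
drive_tool(motion=[[[0, 0, -30, -7, -1], [0, 0, -30, -7, -1], [0, 0, -20, -6.1, -1]]])

```text
clock: 0.4
tcp_pos: [0.2416, 0.5767, 0.2789]
orientation: [0.0, 0.021, 1.0, 0.0]
wrist_force: [0.2, 0.4, -0.5]
width: 0.0856
```

Call:
drive_tool(motion=[[[-30, -29, -5, 0, -1], [-32, -29, 0, 0, -1], [-32, -29, 0, 0, -1], [-32, -29, 0, 0, -1], [-32, -29, 0, 0, -1]]])

```text
clock: 0.9
tcp_pos: [0.3937, 0.4227, 0.282]
orientation: [-0.0, 0.023, 1.0, -0.0]
wrist_force: [0.7, 0.3, -1.3]
width: 0.0854
```

Call:
drive_tool(motion=[[[-32, -29, 0, 0, -1], [-32, -29, 0, 0, -1], [-32, -29, 0, 0, -1], [-32, -29, 0, 0, -1], [-32, -29, 0, 0, -1]]])

```text
clock: 1.4
tcp_pos: [0.5467, 0.2706, 0.2819]
orientation: [-0.0, 0.023, 1.0, -0.0]
wrist_force: [0.3, 1.5, 0.4]
width: 0.0854
```

Call:
drive_tool(motion=[[[-32, -29, 0, 0, -1], [-32, -25, 0, 0, -1], [0, 0, 0, 0, -1]]])

```text
clock: 1.7
tcp_pos: [0.6114, 0.2081, 0.2807]
orientation: [0.0, 0.028, 1.0, -0.002]
wrist_force: [0.1, 0.0, 0.3]
width: 0.0853
```

Call:
drive_tool(motion=[[[-4, 8, 0, 0, -1], [0, 0, 40, 0, -1], [0, 0, 40, 0, -1], [0, 0, 25, 0, -1], [0, 0, 15, 0, -1]]])

```text
clock: 2.2
tcp_pos: [0.6093, 0.2252, 0.1596]
orientation: [-0.002, 0.021, 1.0, -0.0]
wrist_force: [0.2, 1.0, -0.6]
width: 0.0858
```

```bash
python3 - <<'E'
from h import *
a=snap("top","t3",None);b=snap("side","s3",None)
crop_(a,"t3",(120,130,240,290),3);crop_(b,"s3",(240,60,440,240),3)
print(r.get_state()["tcp_pos"],r.get_state()["qpos"].round(2))
E
cd pics; python3 -c "
import cv2,numpy as np
a=cv2.imread('t3.png');b=cv2.imread('s3.png');h=max(a.shape[0],b.shape[0])
p=lambda i:cv2.copyMakeBorder(i,0,h-i.shape[0],0,0,0)
c=np.hstack([p(a),p(b)]);cv2.imwrite('c3.png',cv2.resize(c,None,fx=.8,fy=.8));print(c.shape)"
```

```text
[0.60920721 0.22483467 0.1597507 ] [-0.26  0.58 -0.22  1.48  0.13  1.1   1.02]
(540, 960, 3)
```

View pics/c3.png

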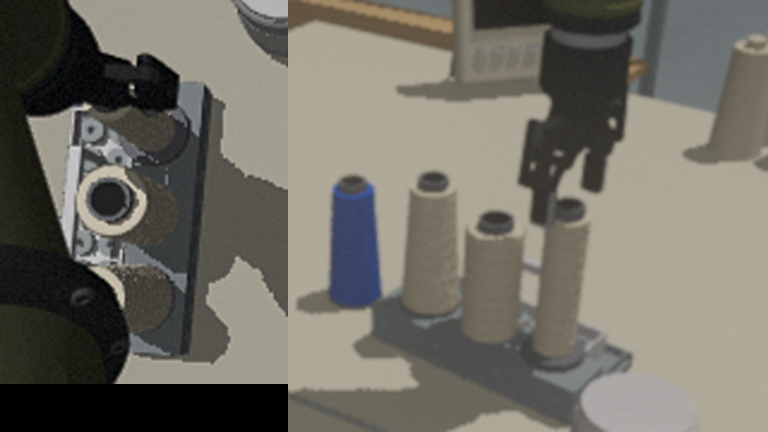

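Run:
```python
from h import *
s=r.get_state();p=s["tcp_pos"];print(s["orientation"])
w,x,y,z=s["orientation"]
from scipy.spatial.transform import Rotation as R
M=R.from_quat([x,y,z,w]).as_matrix();print(M.round(3))
pts=np.array([p,p+.05*M[:,1]-.013*M[:,2],p-.05*M[:,1]-.013*M[:,2],[.6156,.216,.214]])
print(proj("side",pts).round(1),proj("top",pts).round(1))
b=np.load("pics/s3.npy");crop_(b,"s3b",(310,60,430,220),5)
cv2.imwrite("pics/s3b.png",cv2.imread("pics/s3b.png")[:600])
```

```text
[-2.49333844e-03  2.14732599e-02  9.99766223e-01 -4.27350188e-04]
[[-0.999  0.043 -0.005]
 [ 0.043  0.999 -0.001]
 [ 0.005 -0.001 -1.   ]]
[[354.  163.4]
 [365.5 150.5]
 [343.  166.9]
 [357.2 144.3]] [[166.8 176.5]
 [138.8 173.2]
 [191.  177.1]
 [163.7 167.2]]
```

View pics/s3b.png

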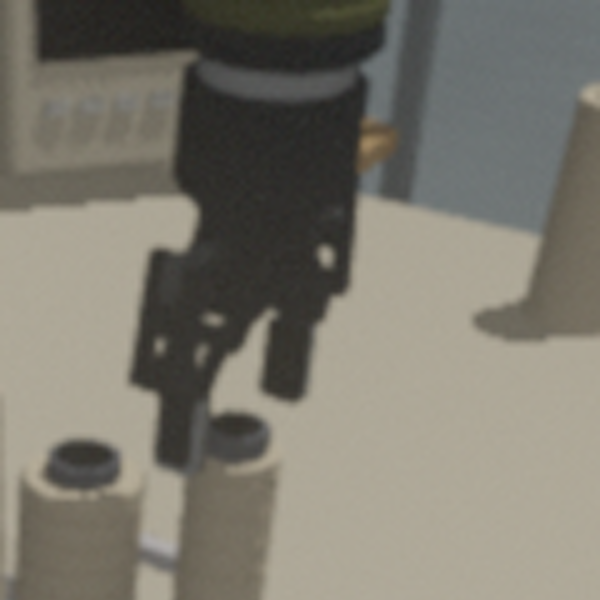

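Run:
```python
from h import *
p=np.array([.2414,.5759,.1964]);y=np.array([.386,.922,0])*.05;z=np.array([0,0,.013])
print(proj("side",[p,p+y+z,p-y+z]))
crop_(cv2.imread("pics/side0.png"),"s0b",(270,0,350,100),6)
a=np.load("pics/t3.npy");crop_(a,"t3b",(120,130,240,230),6)
```

```text
[[305.8242195   77.39506352]
 [318.67797862  70.85170016]
 [292.86237994  75.96712931]]
```

View pics/s0b.png

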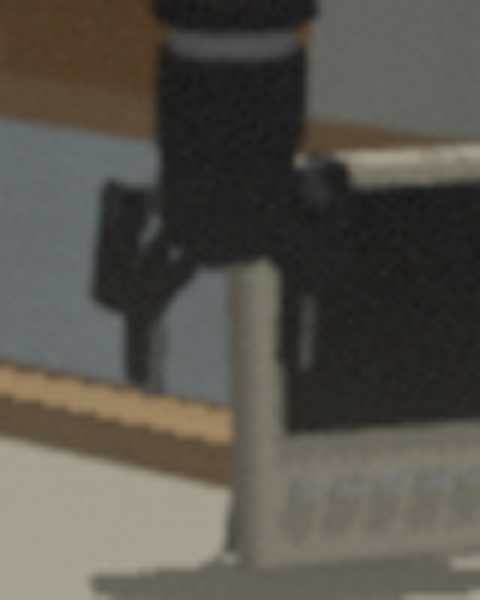

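View pics/t3b.png

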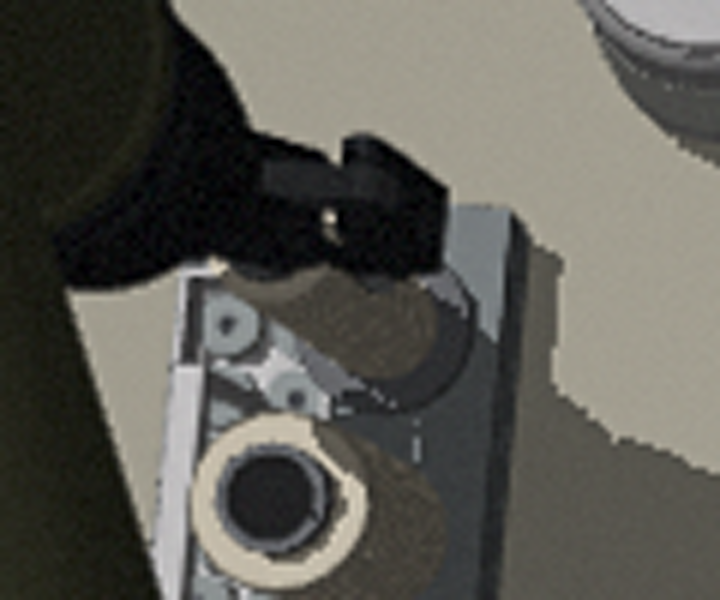

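```bash
cat >> h.py <<'E'
def tri(us,ut):
    o1,d1=ray("side",us);o2,d2=ray("top",ut)
    A=np.c_[d1,-d2];s=np.linalg.lstsq(A,o2-o1,rcond=None)[0]
    return (o1+s[0]*d1+o2+s[1]*d2)/2,np.linalg.norm(o1+s[0]*d1-o2-s[1]*d2)
E
python3 - <<'E'
from h import *
print(tri((345.6,154),(193.3,174)))
print(tri((357,145),(162.7,167.4)))
for z in(.16,.175,.19,.2,.21): print(z,onz("side",(345.6,154),z),onz("top",(193,174),z))
E
```

```text
(array([0.60987624, 0.1658189 , 0.20847515]), np.float64(0.00901168126505769))
(array([0.61509354, 0.21801994, 0.21159805]), np.float64(0.0015323601874178165))
0.16 [0.57131345 0.25316961 0.16      ] [0.61597936 0.17415618 0.16      ]
0.175 [0.58400855 0.22757907 0.175     ] [0.61291152 0.170889   0.175     ]
0.19 [0.59670366 0.20198852 0.19      ] [0.60984368 0.16762182 0.19      ]
0.2 [0.60516706 0.18492816 0.2       ] [0.60779845 0.1654437  0.2       ]
0.21 [0.61363047 0.16786779 0.21      ] [0.60575322 0.16326558 0.21      ]
```

Call:
drive_tool(motion=[[[0, 0, -40, 0, -1], [0, 0, -40, 0, 0], [0, 0, -20, 0, 1], [0, 0, 0, 0, 1], [0, 0, 0, 0, 1]]])

```text
clock: 2.8
tcp_pos: [0.6114, 0.2244, 0.2635]
orientation: [0.001, 0.022, 1.0, 0.001]
wrist_force: [0.1, 0.3, -0.2]
width: 0.0284
```

Call:
drive_tool(motion=[[[0, 0, 0, 0, 1], [0, 0, 0, 0, 1], [0, 0, 0, 0, 1], [0, 0, 0, 0, 1]]])

```text
clock: 3.2
tcp_pos: [0.6115, 0.223, 0.2617]
orientation: [-0.0, 0.023, 1.0, -0.0]
wrist_force: [-0.6, 0.6, -0.4]
width: 0.0001
```

Run:
```python
from h import *
a=snap("top","t4",(120,100,240,200),5);b=snap("side","s4",(300,30,420,180),4)
s=r.get_state();p=s["tcp_pos"];print(p,s["width"],proj("side",p),proj("top",p))
```

```text
[0.61162905 0.22295755 0.26196748] 6.450765629915559e-05 [[359.50999641 122.57991372]] [[151.43215995 162.99548151]]
```

View pics/s4.png

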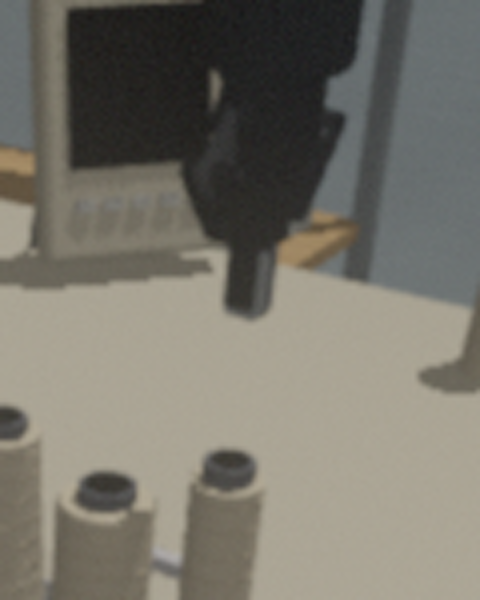

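View pics/t4.png

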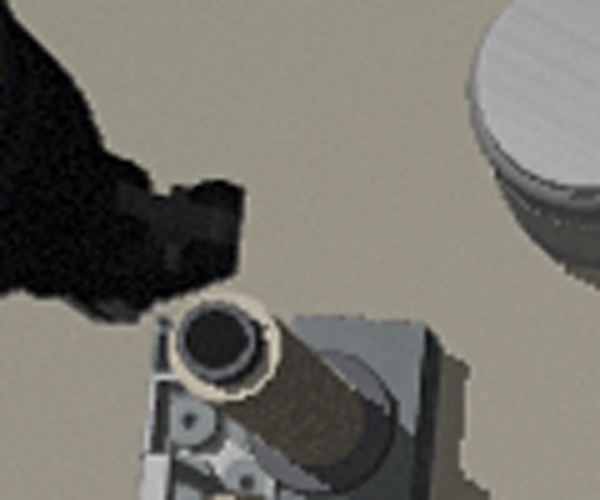

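Run:
```python
from h import *
print(tri((361.6,108.6),(166,148)),tri((361.6,108.6),(162,153)))
for n in("side","top"):
  f,cx,cy,T=cam(n);print(-T[:3,:3].T@T[:3,3])
for z in(.26,.28,.3,.32): print(z,onz("side",(361.6,108),z),onz("top",(166,150),z))
g=np.load("pics/t4.npy").astype(float)*4;g=np.clip(g,0,255).astype(np.uint8);crop_(g,"t4b",(130,110,200,190),8)
g=np.load("pics/s4.npy").astype(float)*3;g=np.clip(g,0,255).astype(np.uint8);crop_(g,"s4b",(320,30,400,130),6)
```

```text
(array([0.62736153, 0.1874586 , 0.30840325]), np.float64(0.0032305944783911434)) (array([0.62175463, 0.19573598, 0.30378679]), np.float64(0.006721898338563981))
[ 0.97110878 -0.55273001  0.63238126]
[0.4609897  0.00909592 0.91781109]
0.26 [0.57504869 0.30380093 0.26      ] [0.63556029 0.2003401  0.26      ]
0.28 [0.59632045 0.25779803 0.28      ] [0.63025267 0.19452554 0.28      ]
0.3 [0.6175922  0.21179513 0.3       ] [0.62494505 0.18871098 0.3       ]
0.32 [0.63886395 0.16579222 0.32      ] [0.61963743 0.18289642 0.32      ]
```

View pics/t4b.png

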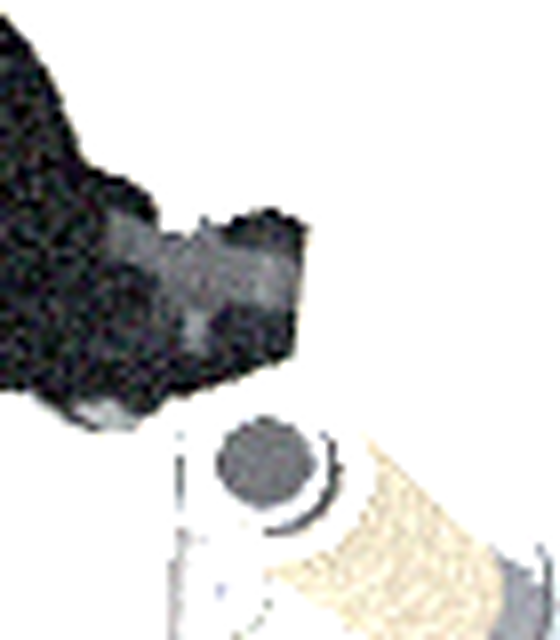

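View pics/s4b.png

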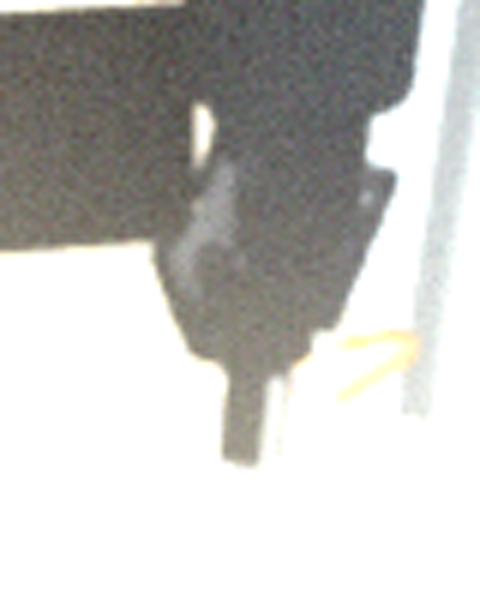

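Call:
drive_tool(motion=[[[20, -37, 0, 0, 1], [20, -37, 0, 0, 1], [15, -36, 0, 0, 1], [0, 0, 40, 0, 1], [0, 0, 40, 0, 1]]])

```text
clock: 3.8
tcp_pos: [0.5525, 0.1142, 0.1831]
orientation: [0.002, 0.024, 1.0, 0.0]
wrist_force: [-0.1, 1.5, -0.0]
width: 0.0003
```

Call:
drive_tool(motion=[[[0, 0, 40, 0, 1], [0, 0, 40, 0, 1], [0, 0, 40, 0, 1], [0, 0, 20, 0, 1], [0, 0, 0, 0, 1]]])

```text
clock: 4.3
tcp_pos: [0.5496, 0.1151, 0.0394]
orientation: [-0.003, 0.023, 1.0, -0.001]
wrist_force: [0.4, -0.2, -0.5]
width: -0.0002
```

Run:
```python
from h import *
a=snap("top","t5",(140,140,280,260),4);b=snap("side","s5",(240,110,380,260),4)
s=r.get_state();p=s["tcp_pos"];print(p,s["width"],proj("side",p),proj("top",p),s["wrist_force"])
```

```text
[0.55205314 0.11582839 0.04272801] -9.816594156795606e-05 [[305.48776602 217.85883113]] [[228.46714594 213.72315534]] [0.48423243 0.63083039 0.53000943]
```

View pics/s5.png

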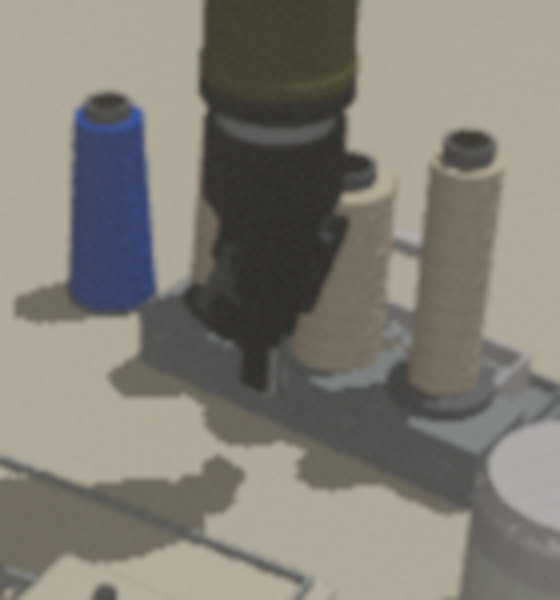

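View pics/t5.png

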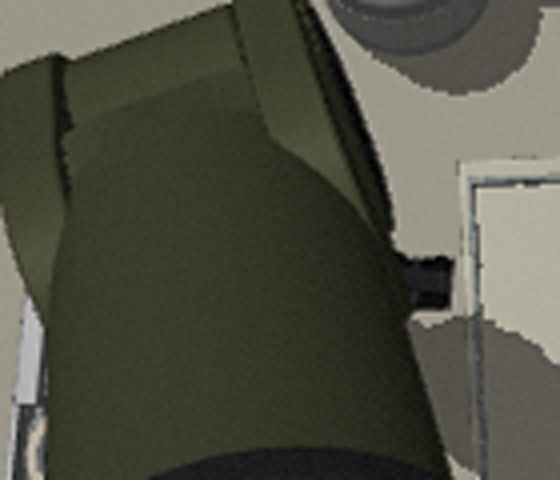

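Call:
drive_tool(motion=[[[0, 0, 15, 0, 1], [0, 0, 10, 0, 1], [0, 0, 5, 0, 1], [0, 0, 5, 0, 1], [0, 0, 0, 0, 1]]])

```text
clock: 4.9
tcp_pos: [0.5516, 0.1157, 0.0072]
orientation: [-0.0, 0.023, 1.0, -0.0]
wrist_force: [-0.9, 0.0, 0.4]
width: 0.0001
```

Call:
drive_tool(motion=[[[0, 0, 3, 0, 1], [0, 0, 2, 0, 1], [0, 0, 2, 0, 1], [0, 0, 0, 0, 1]]])

```text
clock: 5.3
tcp_pos: [0.5515, 0.1156, 0.0001]
orientation: [-0.0, 0.023, 1.0, -0.0]
wrist_force: [0.2, -0.2, 0.1]
width: -0.0002
```

Call:
drive_tool(motion=[[[0, 0, 3, 0, 1], [0, 0, 0, 0, 1]]])

```text
clock: 5.5
tcp_pos: [0.5515, 0.1156, -0.003]
orientation: [-0.0, 0.023, 1.0, -0.0]
wrist_force: [-0.7, 0.4, 0.1]
width: -0.0002
```

Call:
drive_tool(motion=[[[0, 0, 10, 0, 1], [0, 0, 5, 0, 1], [0, 0, 3, 0, 1], [0, 0, 0, 0, 1]]])

```text
clock: 5.9
tcp_pos: [0.5512, 0.1156, -0.0215]
orientation: [-0.001, 0.023, 1.0, -0.0]
wrist_force: [-0.1, -0.7, 0.2]
width: -0.0001
```

Call:
drive_tool(motion=[[[0, 0, 3, 0, 1], [0, 0, 2, 0, 1], [0, 0, 0, 0, 1]]])

```text
clock: 6.2
tcp_pos: [0.5516, 0.1157, -0.0259]
orientation: [-0.0, 0.023, 1.0, -0.0]
wrist_force: [0.7, 0.1, -0.1]
width: 0.0003
```

Call:
drive_tool(motion=[[[0, 0, 2, 0, 1], [0, 0, 0, 0, 1]]])

```text
clock: 6.4
tcp_pos: [0.5516, 0.1156, -0.0279]
orientation: [-0.0, 0.023, 1.0, -0.0]
wrist_force: [0.3, 0.4, -0.2]
width: -0.0002
```

Call:
drive_tool(motion=[[[0, 0, 2, 0, 1], [0, 0, 0, 0, 1]]])

```text
clock: 6.6
tcp_pos: [0.5516, 0.1156, -0.0299]
orientation: [-0.0, 0.023, 1.0, -0.0]
wrist_force: [0.5, -0.7, -0.5]
width: 0.0001
```

Run:
```python
from h import *
b=snap("side","s6",(260,160,360,260),6)
s=r.get_state();p=s["tcp_pos"];print(p,s["wrist_force"],proj("side",[p,p*[1,1,0]]))
```

```text
[ 0.55162604  0.11561565 -0.02982109] [-0.9678459   0.22809889 -1.33389196] [[304.26564318 241.28323909]
 [304.67546251 231.88501034]]
```

View pics/s6.png

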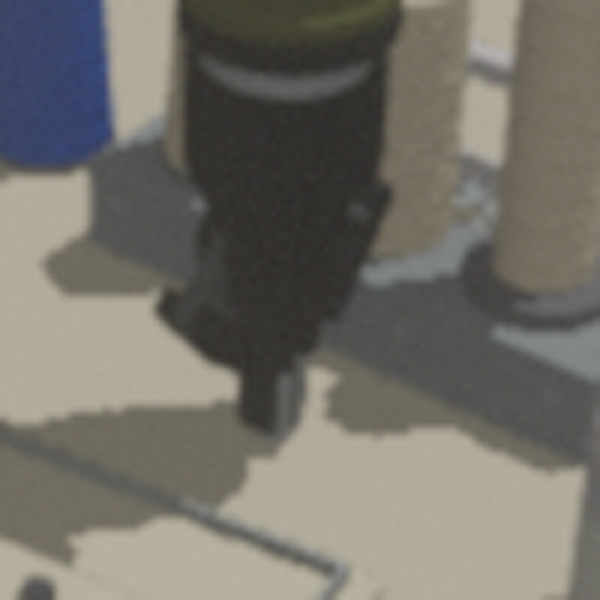

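Call:
drive_tool(motion=[[[0, 0, 2, 0, 1], [0, 0, 0, 0, 1]]])

```text
clock: 6.85
tcp_pos: [0.5515, 0.1157, -0.0319]
orientation: [-0.0, 0.023, 1.0, -0.0]
wrist_force: [-0.4, 0.8, 0.4]
width: -0.0001
```

Call:
drive_tool(motion=[[[0, 0, 2, 0, 1], [0, 0, 0, 0, 1]]])

```text
clock: 7.05
tcp_pos: [0.5517, 0.1156, -0.0338]
orientation: [0.0, 0.023, 1.0, -0.0]
wrist_force: [-0.3, 0.5, -0.6]
width: 0.0002
```

Call:
drive_tool(motion=[[[0, 0, 1.5, 0, 1], [0, 0, 0, 0, 1]]])

```text
clock: 7.25
tcp_pos: [0.5518, 0.1157, -0.0339]
orientation: [0.0, 0.023, 1.0, -0.0]
wrist_force: [-3.8, -1.1, 14.1]
width: -0.0005
```

Call:
drive_tool(motion=[[[0, 0, 1.5, 0, 1], [0, 0, 0, 0, 1]]])

```text
clock: 7.45
tcp_pos: [0.5518, 0.1157, -0.034]
orientation: [0.001, 0.023, 1.0, -0.0]
wrist_force: [-8.4, -1.0, 30.1]
width: -0.0004
```

Call:
drive_tool(motion=[[[0, 0, -30, 0, 0], [0, 0, -48, 0, -1], [0, 0, -48, 0, -1], [0, 0, -48, 0, -1], [0, 0, -48, 0, -1]]])

```text
clock: 7.95
tcp_pos: [0.5512, 0.1155, 0.1873]
orientation: [0.0, 0.023, 1.0, 0.0]
wrist_force: [0.8, 0.5, 0.0]
width: 0.0722
```

Call:
drive_tool(motion=[[[0, 0, -45, 0, -1], [-20, 34, 0, 0, -1], [-20, 34, 0, 0, -1], [-20, 34, 0, 0, -1], [0, 0, 0, 0, -1]]])

```text
clock: 8.45
tcp_pos: [0.6167, 0.2207, 0.2289]
orientation: [-0.001, 0.02, 1.0, 0.002]
wrist_force: [0.3, 0.8, -0.2]
width: 0.0854
```

Call:
drive_tool(motion=[[[0, -3, 0, 0, -1], [0, 0, 40, 0, -1], [0, 0, 40, 0, -1], [0, 0, 23, 0, -1], [0, 0, 0, 0, -1]]])

```text
clock: 8.95
tcp_pos: [0.6137, 0.2087, 0.1239]
orientation: [-0.003, 0.024, 1.0, -0.002]
wrist_force: [0.2, -0.5, -0.2]
width: 0.0852
```

Run:
```python
from h import *
b=snap("side","s7",(310,80,410,230),4)
s=r.get_state();print(s["tcp_pos"],s["wrist_force"])
```

```text
[0.6151835  0.20964762 0.1264188 ] [-0.54079884 -0.10105559  0.60111578]
```

View pics/s7.png

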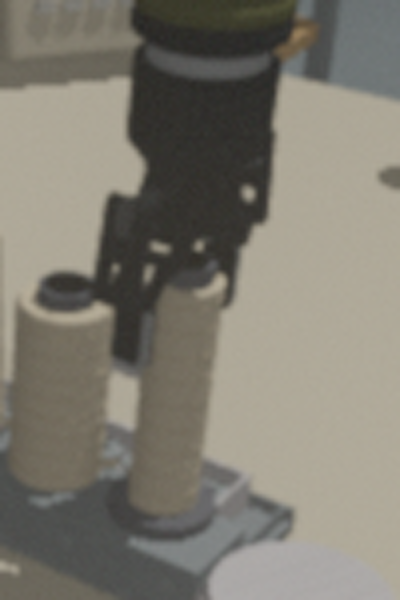

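Call:
drive_tool(motion=[[[0, 6, 0, 0, -1], [0, 0, 0, 0, 0], [0, 0, 0, 0, 1], [0, 0, 0, 0, 1], [0, 0, 0, 0, 1]]])

```text
clock: 9.5
tcp_pos: [0.6169, 0.2177, 0.1284]
orientation: [0.001, 0.023, 1.0, 0.0]
wrist_force: [-1.0, -1.3, 5.9]
width: 0.0407
```

Call:
drive_tool(motion=[[[0, 0, 0, 0, 1], [0, 0, 0, 0, 1], [0, 0, 0, 0, 1]]])

```text
clock: 9.8
tcp_pos: [0.617, 0.2177, 0.1284]
orientation: [0.001, 0.023, 1.0, 0.0]
wrist_force: [-1.9, -0.8, 6.1]
width: 0.0413
```

Run:
```python
from h import *
b=snap("side","s8",(310,80,410,230),4)
s=r.get_state();print(s["tcp_pos"],s["wrist_force"],s["width"])
```

```text
[0.61696232 0.21769779 0.12841078] [-1.18984621 -0.9050865   5.84005187] 0.040731761021247995
```

View pics/s8.png

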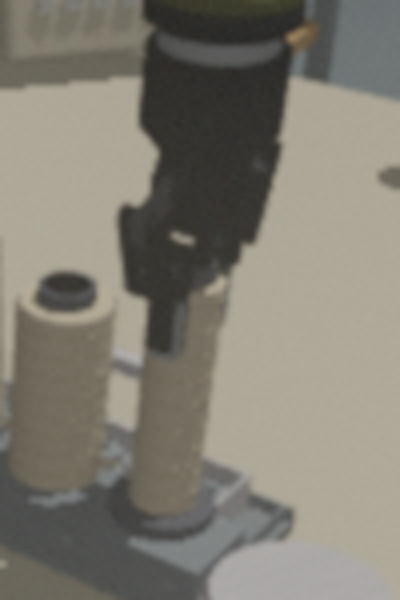

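Call:
drive_tool(motion=[[[0, 0, -15, 0, 1], [0, 0, -25, 0, 1], [0, 0, -25, 0, 1], [0, 0, -25, 0, 1], [0, 0, 0, 0, 1]]])

```text
clock: 10.35
tcp_pos: [0.618, 0.2185, 0.2208]
orientation: [0.003, 0.023, 1.0, 0.001]
wrist_force: [0.9, 1.0, -1.3]
width: 0.0406
```

Run:
```python
from h import *
b=snap("side","s9",(290,20,430,230),3)
s=r.get_state();print(s["tcp_pos"],s["wrist_force"],s["width"],s["qpos"].round(2))
```

```text
[0.61713987 0.21808204 0.21855443] [ 0.89636046 -0.26270311 -2.03289994] 0.04057495918044264 [-0.25  0.54 -0.22  1.38  0.12  1.23  1.04]
```

View pics/s9.png

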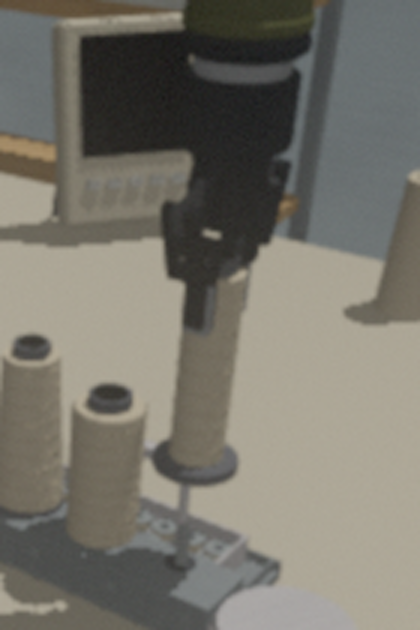

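Picked up cleanly, upright, pin visible below. Carry to the mat.

Call:
drive_tool(motion=[[[0, -20, 0, 0, 1], [0, -35, 0, 0, 1], [0, -35, 0, 0, 1], [1, -35, 0, 0, 1], [1, -35, 0, 0, 1]]])

```text
clock: 10.9
tcp_pos: [0.6057, 0.0553, 0.2154]
orientation: [-0.002, 0.023, 1.0, -0.001]
wrist_force: [-0.2, -0.3, -1.3]
width: 0.0409
```

Call:
drive_tool(motion=[[[1, -35, 0, 0, 1], [1, -35, 0, 0, 1], [1, -35, 0, 0, 1], [1, -35, 0, 0, 1], [1, -35, 0, 0, 1]]])

```text
clock: 11.4
tcp_pos: [0.5923, -0.1189, 0.2155]
orientation: [-0.002, 0.023, 1.0, -0.0]
wrist_force: [0.4, 0.1, -2.2]
width: 0.0412
```

Call:
drive_tool(motion=[[[1, -35, 0, 0, 1], [0, -35, 0, 0, 1], [0, -35, 0, 0, 1], [0, -35, 0, 0, 1], [0, -28, 0, 0, 1]]])

```text
clock: 11.9
tcp_pos: [0.583, -0.2876, 0.2152]
orientation: [-0.002, 0.024, 1.0, -0.0]
wrist_force: [0.5, 0.8, -2.4]
width: 0.0412
```

Call:
drive_tool(motion=[[[0, 0, 0, 0, 1], [0, 0, 0, 0, 1]]])

```text
clock: 12.1
tcp_pos: [0.5837, -0.2854, 0.2153]
orientation: [-0.002, 0.024, 1.0, 0.001]
wrist_force: [0.3, -0.0, -1.7]
width: 0.0407
```

Call:
drive_tool(motion=[[[-4, 0, 30, 0, 1], [0, 0, 35, 0, 1], [0, 0, 30, 0, 1], [0, 0, 20, 0, 1], [0, 0, 5, 0, 1]]])

```text
clock: 12.6
tcp_pos: [0.5874, -0.2822, 0.094]
orientation: [-0.003, 0.022, 1.0, 0.001]
wrist_force: [0.3, 0.4, -2.0]
width: 0.0408
```

Call:
drive_tool(motion=[[[0, 0, 3, 0, 1], [0, 0, 2, 0, 1], [0, 0, 0, 0, 1]]])

```text
clock: 12.9
tcp_pos: [0.5899, -0.2845, 0.0933]
orientation: [0.001, 0.023, 1.0, -0.0]
wrist_force: [-0.4, -0.5, -2.1]
width: 0.041
```

Call:
drive_tool(motion=[[[0, 0, 2, 0, 1], [0, 0, 0, 0, 1]]])

```text
clock: 13.1
tcp_pos: [0.5895, -0.2846, 0.0908]
orientation: [0.0, 0.023, 1.0, -0.0]
wrist_force: [0.4, -0.7, -2.3]
width: 0.0409
```

Call:
drive_tool(motion=[[[0, 0, 2, 0, 1], [0, 0, 0, 0, 1]]])

```text
clock: 13.3
tcp_pos: [0.5892, -0.2845, 0.0881]
orientation: [-0.0, 0.023, 1.0, 0.0]
wrist_force: [-0.4, 0.7, -2.0]
width: 0.0409
```

Call:
drive_tool(motion=[[[0, 0, 1, 0, 1], [0, 0, 0, 0, 1]]])

```text
clock: 13.5
tcp_pos: [0.5895, -0.2846, 0.0875]
orientation: [0.0, 0.023, 1.0, -0.0]
wrist_force: [0.1, -0.5, -0.6]
width: 0.0405
```

Call:
drive_tool(motion=[[[0, 0, 1, 0, 1], [0, 0, 0, 0, 1]]])

```text
clock: 13.7
tcp_pos: [0.5897, -0.2847, 0.0875]
orientation: [0.001, 0.023, 1.0, -0.0]
wrist_force: [-2.0, 0.4, 6.9]
width: 0.0408
```

Call:
drive_tool(motion=[[[0, 0, -1, 0, 0.6], [0, 0, 0, 0, 0], [0, 0, 0, 0, -1], [0, 0, 0, 0, -1], [0, 0, 0, 0, -1]]])

```text
clock: 14.2
tcp_pos: [0.5894, -0.2844, 0.0872]
orientation: [0.0, 0.023, 1.0, 0.0]
wrist_force: [0.1, -0.3, 1.0]
width: 0.0836
```

Call:
drive_tool(motion=[[[0, 0, -20, 0, -1], [0, 0, -40, 0, -1], [0, 0, -40, 0, -1], [0, 0, -40, 0, -1], [0, 0, 0, 0, -1]]])

```text
clock: 14.7
tcp_pos: [0.5922, -0.2855, 0.2338]
orientation: [0.005, 0.023, 1.0, -0.002]
wrist_force: [0.4, 0.5, -0.0]
width: 0.0854
```

Run:
```python
from h import *
b=snap("side","s10",(70,200,330,400),3);a=snap("top","t10",(120,140,450,320),2.4)
s=r.get_state();print(s["tcp_pos"],s["wrist_force"],s["width"],s["qpos"].round(2))
```

```text
[ 0.5897842  -0.28464687  0.22834282] [-0.3928256   0.379156   -0.35237447] 0.08537658396209391 [ 0.5   0.53 -0.16  1.36  0.09  1.25  1.86]
```

View pics/s10.png

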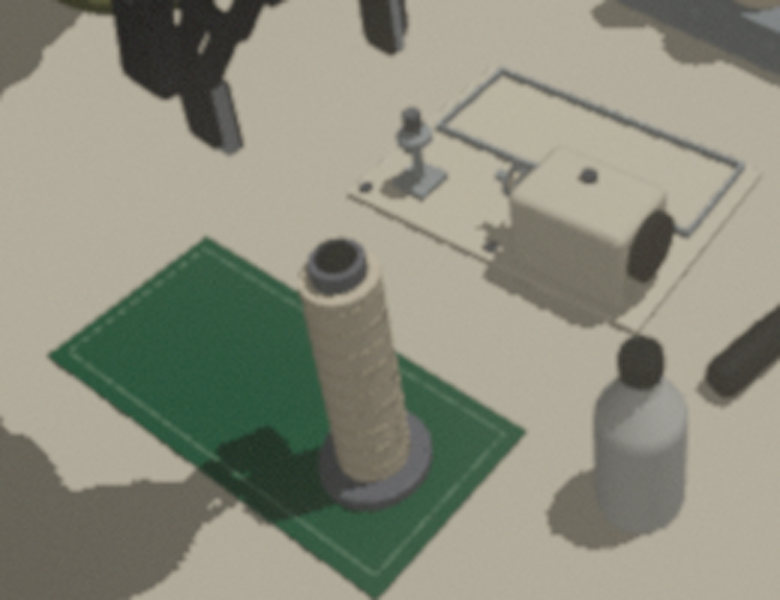

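View pics/t10.png

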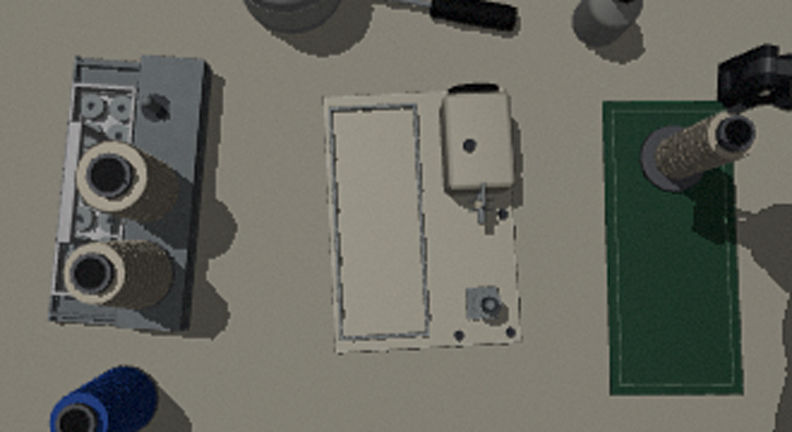

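Call:
drive_tool(motion=[[[6, 40, 0, 0, -1], [7, 46, 0, 0, -1], [7, 46, 0, 0, -1], [7, 46, 0, 0, -1], [7, 46, 0, 0, -1]]])

```text
clock: 15.3
tcp_pos: [0.5643, -0.0574, 0.2257]
orientation: [-0.001, 0.023, 1.0, 0.0]
wrist_force: [0.5, -0.2, 0.5]
width: 0.0854
```

Call:
drive_tool(motion=[[[7, 46, 0, 0, -1], [7, 46, 0, 0, -1], [7, 46, 0, 0, -1], [6, 46, 0, 0, -1], [6, 46, 0, 0, -1]]])

```text
clock: 15.8
tcp_pos: [0.542, 0.1735, 0.2258]
orientation: [-0.001, 0.023, 1.0, -0.0]
wrist_force: [0.5, -0.5, -0.2]
width: 0.0855
```

Call:
drive_tool(motion=[[[6, 46, 0, 0, -1], [0, 0, 0, 0, -1], [0, 0, 0, 0, -1]]])

```text
clock: 16.1
tcp_pos: [0.5382, 0.2194, 0.2256]
orientation: [-0.001, 0.021, 1.0, -0.001]
wrist_force: [0.4, -0.1, 0.0]
width: 0.0857
```

Straight above the tube; descend 136 mm.

Call:
drive_tool(motion=[[[0, 0, 40, 0, -1], [0, 0, 40, 0, -1], [0, 0, 35, 0, -1], [0, 0, 18, 0, -1], [0, 0, 0, 0, -1]]])

```text
clock: 16.6
tcp_pos: [0.5376, 0.2151, 0.0908]
orientation: [-0.003, 0.024, 1.0, -0.002]
wrist_force: [-0.6, 0.5, -0.7]
width: 0.0855
```

Call:
drive_tool(motion=[[[0, 0, 2, 0, -1], [0, 0, 0, 0, -1]]])

```text
clock: 16.8
tcp_pos: [0.5402, 0.2179, 0.0932]
orientation: [0.001, 0.024, 1.0, 0.0]
wrist_force: [0.1, -0.0, 0.1]
width: 0.0854
```

Call:
drive_tool(motion=[[[0, 0, 0, 0, 0], [0, 0, 0, 0, 1], [0, 0, 0, 0, 1], [0, 0, 0, 0, 1], [0, 0, 0, 0, 1]]])

```text
clock: 17.3
tcp_pos: [0.5402, 0.2187, 0.0938]
orientation: [0.001, 0.023, 1.0, 0.0]
wrist_force: [-0.2, -0.1, 5.5]
width: 0.0587
```

Run:
```python
from h import *
b=snap("side","s11",(260,80,400,230),4)
s=r.get_state();print(s["tcp_pos"],s["wrist_force"],s["width"])
```

```text
[0.54019159 0.2187101  0.09382416] [-0.47320439 -0.7119221   6.04184785] 0.0586585900616326
```

View pics/s11.png

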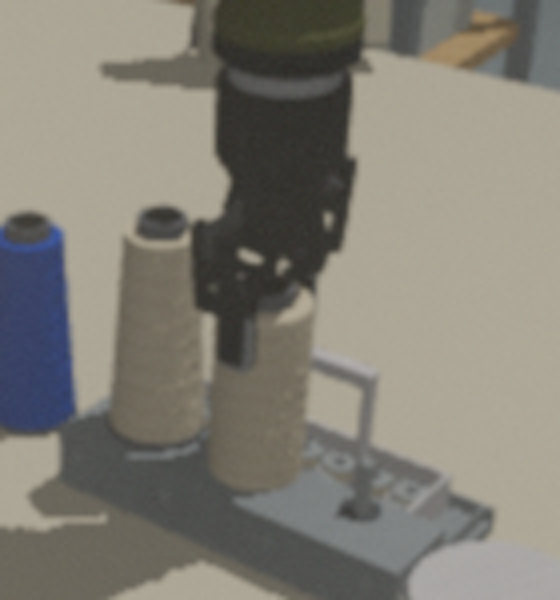

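Call:
drive_tool(motion=[[[0, 0, -15, 0, 1], [0, 0, -25, 0, 1], [0, 0, -25, 0, 1], [0, 0, -30, 0, 1], [0, 0, 0, 0, 1]]])

```text
clock: 17.85
tcp_pos: [0.5414, 0.2195, 0.1917]
orientation: [0.003, 0.023, 1.0, 0.002]
wrist_force: [0.0, -0.4, -1.4]
width: 0.0582
```

Call:
drive_tool(motion=[[[1, -20, 0, 0, 1], [1, -35, 0, 0, 1], [1, -35, 0, 0, 1], [1, -35, 0, 0, 1], [1, -35, 0, 0, 1]]])

```text
clock: 18.35
tcp_pos: [0.5263, 0.0573, 0.1866]
orientation: [-0.0, 0.023, 1.0, -0.0]
wrist_force: [0.7, -0.5, -2.1]
width: 0.0582
```

Call:
drive_tool(motion=[[[1, -35, 0, 0, 1], [1, -35, 0, 0, 1], [1, -35, 0, 0, 1], [1, -35, 0, 0, 1], [1, -35, 0, 0, 1]]])

```text
clock: 18.85
tcp_pos: [0.5132, -0.1172, 0.1867]
orientation: [-0.0, 0.023, 1.0, -0.0]
wrist_force: [0.8, -0.6, -1.3]
width: 0.0584
```

Call:
drive_tool(motion=[[[1, -35, 0, 0, 1], [1, -35, 0, 0, 1], [1, -35, 0, 0, 1], [1, -35, 0, 0, 1], [2, -33, 0, 0, 1]]])

```text
clock: 19.35
tcp_pos: [0.4993, -0.2898, 0.1866]
orientation: [-0.0, 0.023, 1.0, 0.0]
wrist_force: [0.4, -0.3, -1.9]
width: 0.0581
```

Call:
drive_tool(motion=[[[0, 0, 0, 0, 1], [0, 0, 0, 0, 1]]])

```text
clock: 19.55
tcp_pos: [0.4993, -0.2888, 0.1864]
orientation: [-0.001, 0.024, 1.0, 0.0]
wrist_force: [-0.4, 1.5, -1.8]
width: 0.0587
```

Call:
drive_tool(motion=[[[-3, 1, 30, 0, 1], [0, 0, 35, 0, 1], [0, 0, 35, 0, 1], [0, 0, 20, 0, 1], [0, 0, 7, 0, 1]]])

```text
clock: 20.05
tcp_pos: [0.5021, -0.2849, 0.0579]
orientation: [-0.002, 0.022, 1.0, 0.001]
wrist_force: [0.3, -0.0, -1.9]
width: 0.0584
```

Call:
drive_tool(motion=[[[0, 0, 3, 0, 1], [0, 0, 0, 0, 1], [0, 0, 0, 0, 1]]])

```text
clock: 20.35
tcp_pos: [0.504, -0.2876, 0.0585]
orientation: [0.001, 0.023, 1.0, -0.0]
wrist_force: [0.3, 0.1, -2.1]
width: 0.0586
```

Call:
drive_tool(motion=[[[0, 0, 4, 0, 1], [0, 0, 0, 0, 1]]])

```text
clock: 20.55
tcp_pos: [0.5031, -0.2876, 0.0535]
orientation: [0.0, 0.023, 1.0, -0.0]
wrist_force: [-0.1, -0.9, -2.4]
width: 0.0585
```

Call:
drive_tool(motion=[[[0, 0, 1.5, 0, 1], [0, 0, 0, 0, 1]]])

```text
clock: 20.75
tcp_pos: [0.5035, -0.2876, 0.0528]
orientation: [0.001, 0.023, 1.0, -0.0]
wrist_force: [-0.7, 0.3, 5.5]
width: 0.0586
```

Call:
drive_tool(motion=[[[0, 0, 1, 0, 1], [0, 0, 0, 0, 1]]])

```text
clock: 20.95
tcp_pos: [0.5038, -0.2877, 0.0528]
orientation: [0.001, 0.023, 1.0, -0.0]
wrist_force: [-3.3, 3.2, 14.1]
width: 0.0584
```

Call:
drive_tool(motion=[[[0, 0, -1, 0, 0.4], [0, 0, -1, 0, 0], [0, 0, 0, 0, -1], [0, 0, 0, 0, -1], [0, 0, 0, 0, -1]]])

```text
clock: 21.45
tcp_pos: [0.5032, -0.2876, 0.0527]
orientation: [0.0, 0.023, 1.0, -0.0]
wrist_force: [-0.6, -0.0, -0.2]
width: 0.0856
```

Call:
drive_tool(motion=[[[0, 0, -20, 0, -1], [0, 0, -40, 0, -1], [0, 0, -45, 0, -1], [0, 0, -45, 0, -1], [0, 0, -20, 0, -1]]])

```text
clock: 21.95
tcp_pos: [0.5046, -0.2882, 0.2273]
orientation: [0.003, 0.023, 1.0, -0.001]
wrist_force: [0.5, 0.8, 0.2]
width: 0.0854
```

Call:
drive_tool(motion=[[[6, 42, 0, 0, -1], [6, 46, 0, 0, -1], [6, 46, 0, 0, -1], [6, 46, 0, 0, -1], [6, 46, 0, 0, -1]]])

```text
clock: 22.45
tcp_pos: [0.4831, -0.0587, 0.2229]
orientation: [0.0, 0.023, 1.0, -0.0]
wrist_force: [0.6, 0.4, 0.6]
width: 0.0852
```

Call:
drive_tool(motion=[[[6, 46, 0, 0, -1], [6, 46, 0, 0, -1], [6, 46, 0, 0, -1], [6, 46, 0, 0, -1], [6, 46, 0, 0, -1]]])

```text
clock: 22.95
tcp_pos: [0.4638, 0.1725, 0.2229]
orientation: [0.0, 0.023, 1.0, 0.0]
wrist_force: [1.0, 0.1, -0.1]
width: 0.0851
```

Call:
drive_tool(motion=[[[6, 46, 0, 0, -1], [0, 0, 0, 0, -1], [0, 0, 0, 0, -1]]])

```text
clock: 23.25
tcp_pos: [0.4598, 0.218, 0.2226]
orientation: [-0.0, 0.021, 1.0, -0.0]
wrist_force: [0.1, -0.7, 0.3]
width: 0.0855
```

Run:
```python
from h import *
b=snap("side","s12",(70,100,400,400),2);
s=r.get_state();print(s["tcp_pos"],s["wrist_force"],s["width"])
```

```text
[0.46023551 0.21646145 0.22253002] [ 0.1450455  -0.08673324  0.26285683] 0.08536763883178629
```

View pics/s12.png

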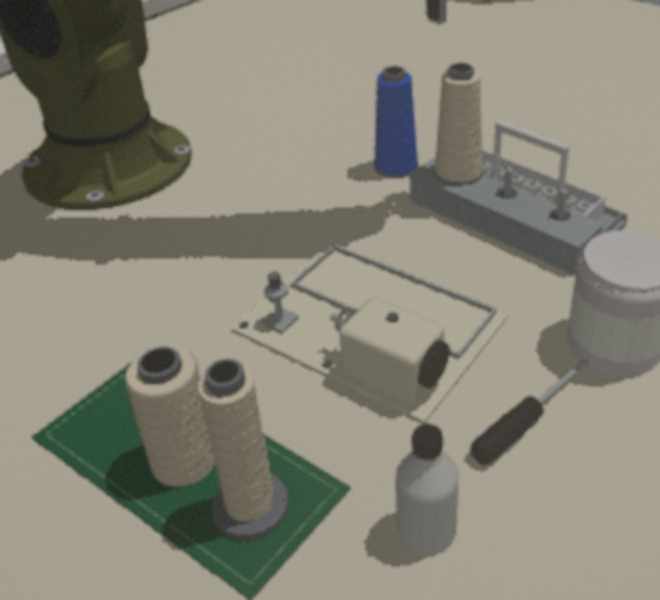

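Call:
drive_tool(motion=[[[0, 5, 30, 0, -1], [0, 0, 40, 0, -1], [0, 0, 30, 0, -1], [0, 0, 14, 0, -1], [0, 0, 0, 0, -1]]])

```text
clock: 23.8
tcp_pos: [0.4597, 0.2192, 0.1069]
orientation: [-0.002, 0.024, 1.0, -0.001]
wrist_force: [-0.2, -0.1, -0.1]
width: 0.0853
```

Call:
drive_tool(motion=[[[0, 0, 0, 0, 0], [0, 0, 0, 0, 1], [0, 0, 0, 0, 1], [0, 0, 0, 0, 1], [0, 0, 0, 0, 1]]])

```text
clock: 24.3
tcp_pos: [0.4617, 0.222, 0.1106]
orientation: [0.002, 0.023, 1.0, 0.0]
wrist_force: [-0.4, -1.7, 7.1]
width: 0.0485
```

Call:
drive_tool(motion=[[[0, 0, 0, 0, 1], [0, 0, 0, 0, 1]]])

```text
clock: 24.5
tcp_pos: [0.4617, 0.222, 0.1105]
orientation: [0.002, 0.023, 1.0, 0.0]
wrist_force: [-0.7, -1.3, 7.0]
width: 0.0487
```

Run:
```python
from h import *
b=snap("side","s13",(240,80,380,230),4)
s=r.get_state();print(s["tcp_pos"],s["wrist_force"],s["width"])
```

```text
[0.46167945 0.22204035 0.11053386] [-0.99834731 -1.00782867  6.96039877] 0.04887009275188965
```

View pics/s13.png

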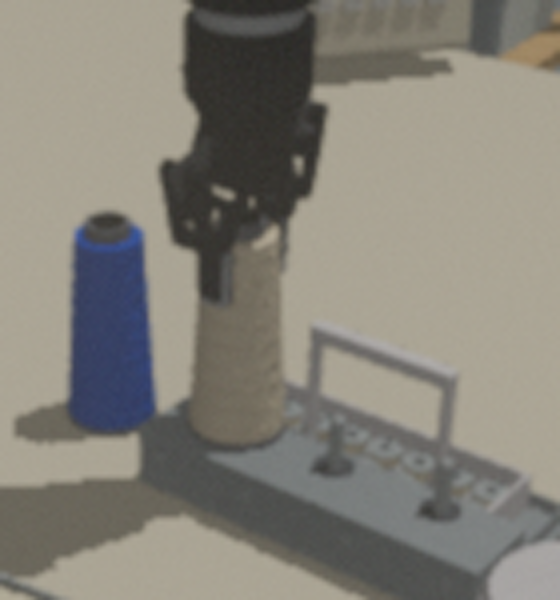

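Call:
drive_tool(motion=[[[0, 0, -15, 0, 1], [0, 0, -25, 0, 1], [0, 0, -25, 0, 1], [0, 0, -25, 0, 1], [0, 0, 0, 0, 1]]])

```text
clock: 25.05
tcp_pos: [0.4622, 0.223, 0.2024]
orientation: [0.003, 0.023, 1.0, 0.001]
wrist_force: [0.5, 0.4, -2.2]
width: 0.0483
```

Call:
drive_tool(motion=[[[1, -20, 0, 0, 1], [1, -35, 0, 0, 1], [2, -35, 0, 0, 1], [1, -35, 0, 0, 1], [2, -35, 0, 0, 1]]])

```text
clock: 25.55
tcp_pos: [0.4454, 0.0609, 0.1982]
orientation: [-0.0, 0.023, 1.0, -0.0]
wrist_force: [1.0, -1.6, -2.1]
width: 0.0486
```

Call:
drive_tool(motion=[[[1, -35, 0, 0, 1], [2, -35, 0, 0, 1], [1, -35, 0, 0, 1], [2, -35, 0, 0, 1], [1, -35, 0, 0, 1]]])

```text
clock: 26.05
tcp_pos: [0.4301, -0.1135, 0.1983]
orientation: [-0.0, 0.023, 1.0, -0.0]
wrist_force: [1.1, 0.3, -1.8]
width: 0.0487
```

Call:
drive_tool(motion=[[[2, -35, 0, 0, 1], [1, -35, 0, 0, 1], [2, -35, 0, 0, 1], [2, -35, 0, 0, 1], [0, -37, 0, 0, 1]]])

```text
clock: 26.55
tcp_pos: [0.415, -0.2895, 0.1982]
orientation: [-0.0, 0.023, 1.0, 0.0]
wrist_force: [0.7, 1.0, -1.8]
width: 0.0486
```

Call:
drive_tool(motion=[[[0, 0, 0, 0, 1], [0, 0, 0, 0, 1]]])

```text
clock: 26.75
tcp_pos: [0.4151, -0.289, 0.1979]
orientation: [-0.001, 0.024, 1.0, 0.0]
wrist_force: [0.5, 1.4, -3.2]
width: 0.0486
```

Call:
drive_tool(motion=[[[-1, 0, 30, 0, 1], [0, 0, 35, 0, 1], [0, 0, 30, 0, 1], [0, 0, 20, 0, 1], [0, 0, 7, 0, 1]]])

```text
clock: 27.25
tcp_pos: [0.416, -0.2862, 0.0748]
orientation: [-0.002, 0.022, 1.0, 0.001]
wrist_force: [-1.1, -0.4, -1.9]
width: 0.0481
```

Call:
drive_tool(motion=[[[0, 0, 2, 0, 1], [0, 0, 0, 0, 1], [0, 0, 0, 0, 1]]])

```text
clock: 27.55
tcp_pos: [0.4177, -0.2888, 0.0759]
orientation: [0.001, 0.023, 1.0, -0.001]
wrist_force: [-2.4, 0.4, -3.0]
width: 0.0487
```

Call:
drive_tool(motion=[[[0, 0, 4, 0, 1], [0, 0, 0, 0, 1]]])

```text
clock: 27.75
tcp_pos: [0.417, -0.2886, 0.071]
orientation: [0.0, 0.023, 1.0, -0.0]
wrist_force: [0.5, 1.0, -2.7]
width: 0.0483
```

Call:
drive_tool(motion=[[[0, 0, 2, 0, 1], [0, 0, 0, 0, 1]]])

```text
clock: 27.95
tcp_pos: [0.4177, -0.2888, 0.0696]
orientation: [0.001, 0.023, 1.0, -0.0]
wrist_force: [-1.0, 1.5, 5.6]
width: 0.0487
```

Call:
drive_tool(motion=[[[0, 0, 1, 0, 1], [0, 0, 0, 0, 1]]])

```text
clock: 28.15
tcp_pos: [0.4181, -0.2888, 0.0695]
orientation: [0.001, 0.023, 1.0, -0.001]
wrist_force: [-1.5, 2.4, 15.2]
width: 0.0484
```

Call:
drive_tool(motion=[[[0, 0, -1, 0, 0.4], [0, 0, -1, 0, 0], [0, 0, 0, 0, -1], [0, 0, 0, 0, -1], [0, 0, 0, 0, -1]]])

```text
clock: 28.65
tcp_pos: [0.417, -0.2886, 0.0697]
orientation: [0.0, 0.023, 1.0, -0.0]
wrist_force: [0.8, -0.7, 0.4]
width: 0.0854
```

Call:
drive_tool(motion=[[[0, 0, -20, 0, -1], [0, 0, -40, 0, -1], [0, 0, -45, 0, -1], [0, 0, -45, 0, -1], [0, 0, 0, 0, -1]]])

```text
clock: 29.15
tcp_pos: [0.4198, -0.2903, 0.2257]
orientation: [0.004, 0.023, 1.0, -0.003]
wrist_force: [0.7, -0.1, -0.1]
width: 0.0854
```

Run:
```python
from h import *
b=snap("side","s14",(240,130,400,250),5);a=snap("top","t14",(130,150,230,290),4)
crop_(b,"s14m",(70,200,270,400),3)
crop_(a,"t14m",(120,140,450,320),2.4)
s=r.get_state();print(s["tcp_pos"],s["wrist_force"],s["width"])
```

```text
[ 0.41741555 -0.28884575  0.22079694] [-0.51764604  0.31776633 -1.45198345] 0.0853832490120539
```

View pics/s14.png

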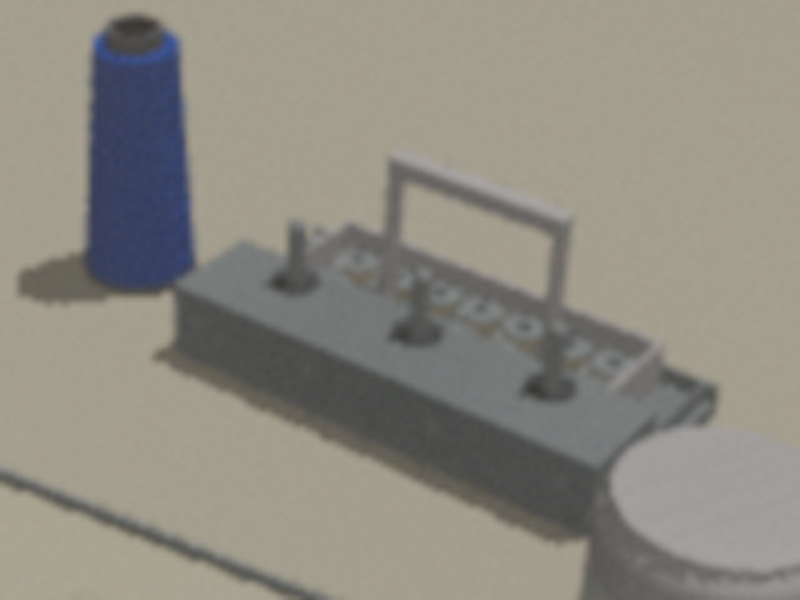

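View pics/t14.png

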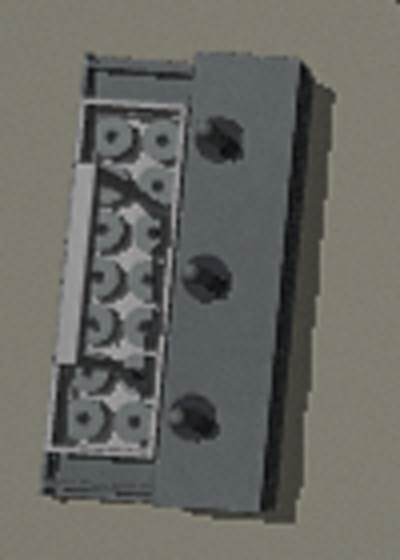

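View pics/s14m.png

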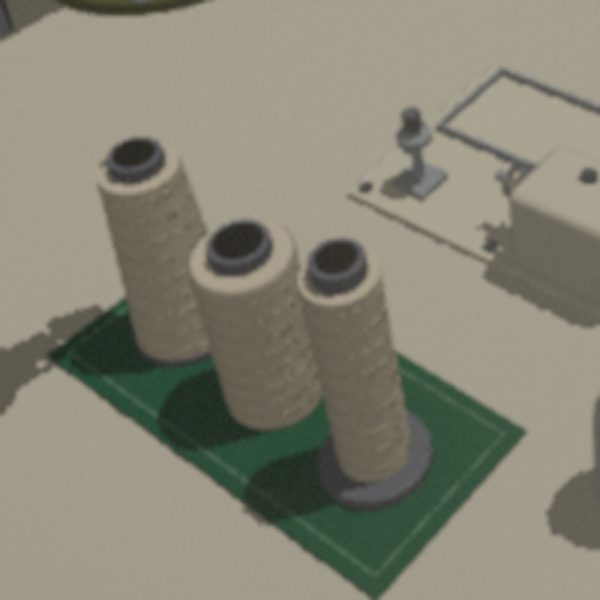

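View pics/t14m.png

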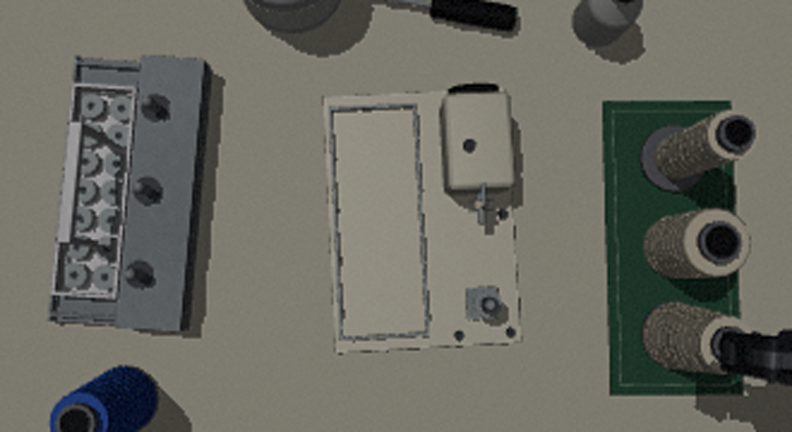

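Run:
```python
from h import *
g=lambda l,o,k:[(np.array(p)+.5)/k-.5+np.array(o) for p in l]
S=g([(296,280),(417,330),(549,387)],(240,130),5);T=g([(196,418),(207,279),(220,140)],(130,150),4)
for a,b in zip(S,T): print("pin",onz("side",a,.044).round(4),onz("top",b,.044).round(4))
S=g([(297,222),(420,281)],(240,130),5)
for a in S: print("pintop",onz("side",a,.082).round(4))
S=g([(398,160),(568,216)],(240,130),5);T=g([(67,362),(86,163)],(130,150),4)
for a,b in zip(S,T): print("bar",onz("side",a,.108).round(4),onz("top",b,.108).round(4),tri(a,b))
# tray rim, z=.036
T=g([(83,102),(189,104),(155,458),(48,450)],(130,150),4);Q=[onz("top",b,.036) for b in T];print("rim",np.round(Q,4),np.mean(Q,0))
```

```text
pin [0.4598 0.2227 0.044 ] [0.4584 0.2218 0.044 ]
pin [0.5365 0.22   0.044 ] [0.5359 0.2199 0.044 ]
pin [0.615  0.2153 0.044 ] [0.6147 0.2169 0.044 ]
pintop [0.4617 0.2191 0.082 ]
pintop [0.5428 0.2082 0.082 ]
bar [0.4926 0.2651 0.108 ] [0.4854 0.2736 0.108 ] (array([0.48584685, 0.27613774, 0.10075761]), np.float64(0.0006542782711367576))
bar [0.5905 0.2667 0.108 ] [0.589  0.2702 0.108 ] (array([0.58904298, 0.27071844, 0.10571365]), np.float64(0.0007957532586855845))
rim [[0.6354 0.2973 0.036 ]
 [0.6363 0.2375 0.036 ]
 [0.4356 0.2452 0.036 ]
 [0.4384 0.3045 0.036 ]] [0.53641091 0.27110794 0.036     ]
```

Call:
drive_tool(motion=[[[-8, 44, 0, 0, -1], [-8, 47, 0, 0, -1], [-8, 47, 0, 0, -1], [-8, 47, 0, 0, -1], [-8, 47, 0, 0, -1]]])

```text
clock: 29.75
tcp_pos: [0.4668, -0.0568, 0.2184]
orientation: [-0.001, 0.023, 1.0, 0.0]
wrist_force: [1.4, -0.9, 0.5]
width: 0.0857
```

Call:
drive_tool(motion=[[[-8, 47, 0, 0, -1], [-8, 47, 0, 0, -1], [-8, 47, 0, 0, -1], [-8, 47, 0, 0, -1], [-8, 47, 0, 0, -0.3]]])

```text
clock: 30.25
tcp_pos: [0.5177, 0.1758, 0.2181]
orientation: [-0.001, 0.023, 1.0, -0.001]
wrist_force: [1.1, -1.0, -0.6]
width: 0.0733
```

Call:
drive_tool(motion=[[[-8, 47, 0, 0, -0.3], [-8, 47, 0, 0, -0.3], [0, 0, 0, 0, -0.3], [0, 0, 0, 0, -0.3]]])

```text
clock: 30.65
tcp_pos: [0.5375, 0.2683, 0.2175]
orientation: [-0.002, 0.022, 1.0, -0.001]
wrist_force: [-0.5, -0.1, -0.1]
width: 0.0552
```

Down 150 mm first, then look.

Call:
drive_tool(motion=[[[0, 2, 40, 0, -0.3], [0, 0, 40, 0, -0.3], [0, 0, 40, 0, -0.3], [0, 0, 25, 0, -0.3], [0, 0, 0, 0, -0.3]]])

```text
clock: 31.15
tcp_pos: [0.5363, 0.2655, 0.0707]
orientation: [-0.004, 0.024, 1.0, -0.003]
wrist_force: [-0.7, -0.3, 1.2]
width: 0.0558
```

Run:
```python
from h import *
b=snap("side","s15",(260,90,400,230),4)
s=r.get_state();print(s["tcp_pos"],s["wrist_force"],s["width"])
```

```text
[0.53767689 0.26679081 0.07314062] [ 0.42587257 -0.38180715  1.24387645] 0.05543251501913402
```

View pics/s15.png

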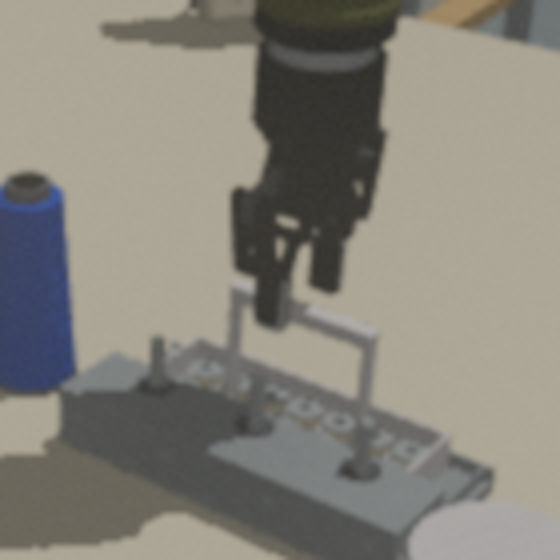

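Call:
drive_tool(motion=[[[0, 3, 15, 0, -0.3], [0, 0, 10, 0, -0.3], [0, 0, 0, 0, -0.3], [0, 0, 0, 0, 0.3], [0, 0, 0, 0, 1]]])

```text
clock: 31.7
tcp_pos: [0.5393, 0.2726, 0.0504]
orientation: [0.0, 0.023, 1.0, 0.0]
wrist_force: [-0.7, -0.1, 0.5]
width: 0.0272
```

Call:
drive_tool(motion=[[[0, 0, 0, 0, 1], [0, 0, 0, 0, 1], [0, 0, 0, 0, 1], [0, 0, 0, 0, 1]]])

```text
clock: 32.1
tcp_pos: [0.5392, 0.2722, 0.0504]
orientation: [0.0, 0.023, 1.0, -0.0]
wrist_force: [-0.6, -2.3, 5.5]
width: 0.0108
```

Run:
```python
from h import *
b=snap("side","s16",(260,90,400,230),4)
s=r.get_state();print(s["tcp_pos"],s["wrist_force"],s["width"])
```

```text
[0.53922977 0.27214889 0.05034233] [-1.46113927 -0.77827937  6.2012668 ] 0.010926009216002511
```

View pics/s16.png

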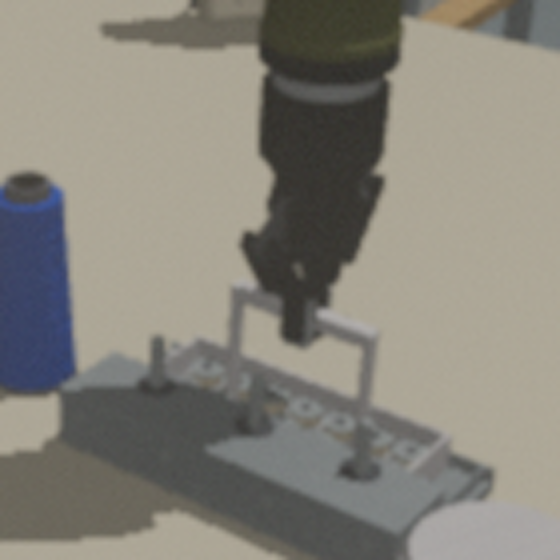

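Call:
drive_tool(motion=[[[0, 0, -10, 0, 1], [0, 0, -20, 0, 1], [0, 0, -25, 0, 1], [0, 0, -25, 0, 1], [0, 0, -20, 0, 1]]])

```text
clock: 32.65
tcp_pos: [0.5387, 0.2728, 0.1513]
orientation: [0.0, 0.023, 1.0, 0.0]
wrist_force: [1.3, -0.4, -2.4]
width: 0.0109
```

Call:
drive_tool(motion=[[[0, 0, 0, 0, 1], [0, 0, 0, 0, 1]]])

```text
clock: 32.85
tcp_pos: [0.5386, 0.2724, 0.1494]
orientation: [-0.0, 0.023, 1.0, -0.0]
wrist_force: [-0.3, -0.3, -3.0]
width: 0.0111
```

Run:
```python
from h import *
b=snap("side","s17",(240,50,400,230),3)
s=r.get_state();print(s["tcp_pos"],s["wrist_force"],s["width"])
```

```text
[0.5381974  0.27205143 0.14866118] [ 0.30173746 -0.2948894  -3.52414531] 0.011058128794885814
```

View pics/s17.png

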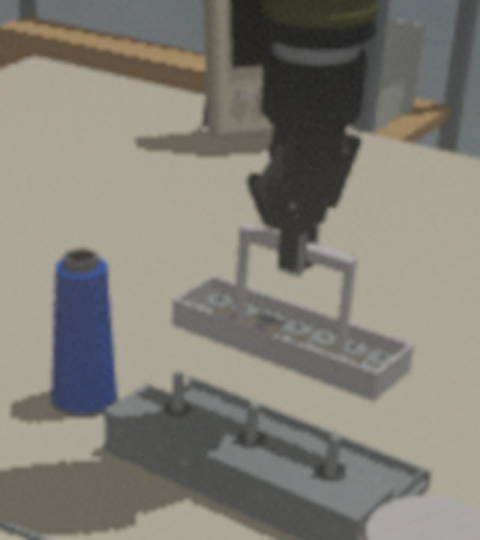

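Call:
drive_tool(motion=[[[0, -15, 0, 0, 1], [1, -30, 0, 0, 1], [1, -30, 0, 0, 1], [1, -30, 0, 0, 1], [1, -30, 0, 0, 1]]])

```text
clock: 33.4
tcp_pos: [0.5276, 0.135, 0.1486]
orientation: [-0.001, 0.023, 1.0, -0.001]
wrist_force: [0.5, -0.9, -2.0]
width: 0.0104
```

Call:
drive_tool(motion=[[[1, -30, 0, 0, 1], [1, -30, 0, 0, 1], [0, -30, 0, 0, 1], [0, -30, 0, 0, 1], [0, -15, 0, 0, 1]]])

```text
clock: 33.9
tcp_pos: [0.5189, -0.0018, 0.1486]
orientation: [-0.001, 0.025, 1.0, -0.001]
wrist_force: [-0.0, -0.2, -2.0]
width: 0.0108
```

Call:
drive_tool(motion=[[[0, 0, 0, -3.5, 1], [0, 0, 0, -3.5, 1], [0, 0, 0, 0, 1], [0, 0, 0, 0, 1]]])

```text
clock: 34.3
tcp_pos: [0.5197, 0.0022, 0.1491]
orientation: [-0.001, -0.037, 0.999, -0.0]
wrist_force: [0.2, 0.3, -3.2]
width: 0.0108
```

Call:
drive_tool(motion=[[[-2, 0, 20, 0, 1], [0, 0, 25, 0, 1], [0, 0, 15, 0, 1], [0, 0, 0, 0, 1], [0, 0, 0, 0, 1]]])

```text
clock: 34.8
tcp_pos: [0.5224, 0.0032, 0.0899]
orientation: [-0.0, -0.038, 0.999, -0.0]
wrist_force: [0.3, 0.3, -2.5]
width: 0.0109
```

Run:
```python
from h import *
b=snap("side","s18",(180,170,340,310),4.5);a=snap("top","t18",(220,150,360,310),3.7)
s=r.get_state();print(s["tcp_pos"],s["wrist_force"],s["width"])
```

```text
[0.52310568 0.0032527  0.09063548] [ 0.68708635  0.02670509 -2.47758902] 0.010824976280581178
```

View pics/s18.png

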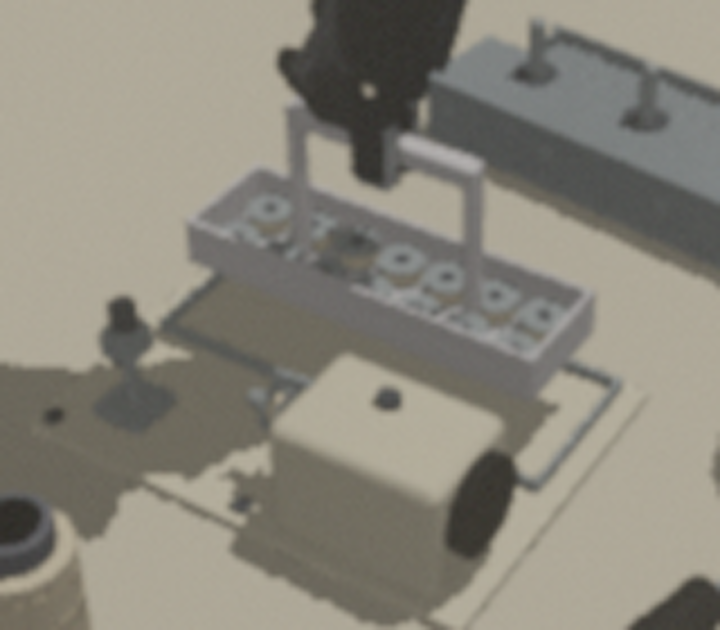

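View pics/t18.png

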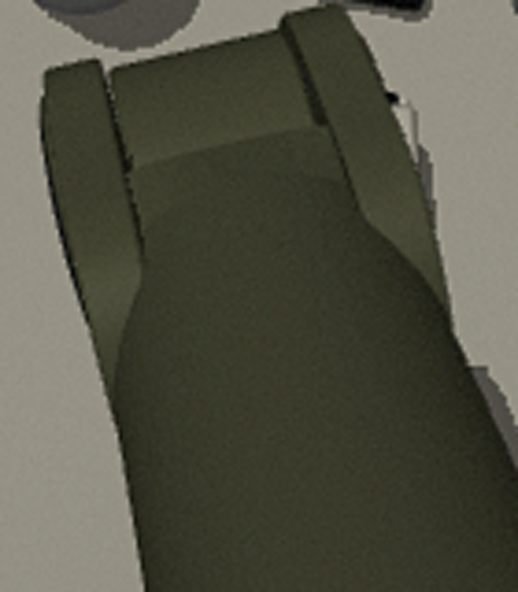

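Run:
```python
from h import *
g=lambda l,o,k:[(np.array(p)+.5)/k-.5+np.array(o) for p in l]
Q=np.array([onz("side",a,.0763) for a in g([(190,226),(257,168),(594,293),(533,362)],(180,170),4.5)]);print(Q.round(4),Q.mean(0),np.degrees(np.arctan2(*(Q[2]-Q[1])[1::-1])),np.degrees(np.arctan2(*(Q[3]-Q[0])[1::-1])))
Q=np.array([onz("side",a,.013) for a in g([(163,328),(538,488),(617,382)],(180,170),4.5)]);print(Q.round(4),(Q[0]+Q[2])/2)
```

```text
[[ 0.43   -0.0389  0.0763]
 [ 0.4238  0.0182  0.0763]
 [ 0.6194  0.0357  0.0763]
 [ 0.624  -0.0219  0.0763]] [ 0.52431996 -0.00170844  0.0763    ] 5.1075850283957385 5.014383946060505
[[ 0.4168 -0.0526  0.013 ]
 [ 0.6362 -0.0327  0.013 ]
 [ 0.6264  0.0509  0.013 ]] [ 0.52157806 -0.00084561  0.013     ]
```

Call:
drive_tool(motion=[[[3, 1, 10, 0, 1], [0, 0, 15, 0, 1], [0, 0, 10, 0, 1], [0, 0, 0, 0, 1], [0, 0, 0, 0, 1]]])

```text
clock: 35.4
tcp_pos: [0.5194, 0.0039, 0.0548]
orientation: [-0.0, -0.038, 0.999, -0.0]
wrist_force: [0.3, 0.9, -2.5]
width: 0.0108
```

Call:
drive_tool(motion=[[[0, 0, 4, 0, 1], [0, 0, 0, 0, 1], [0, 0, 0, 0, 1]]])

```text
clock: 35.7
tcp_pos: [0.5195, 0.0039, 0.0509]
orientation: [0.0, -0.038, 0.999, -0.0]
wrist_force: [-0.2, -0.6, -2.2]
width: 0.011
```

Call:
drive_tool(motion=[[[0, 0, 3, 0, 1], [0, 0, 0, 0, 1]]])

```text
clock: 35.9
tcp_pos: [0.5193, 0.0039, 0.0476]
orientation: [-0.0, -0.038, 0.999, -0.0]
wrist_force: [0.0, -0.6, -3.5]
width: 0.0106
```

Call:
drive_tool(motion=[[[0, 0, 1.5, 0, 1], [0, 0, 0, 0, 1]]])

```text
clock: 36.1
tcp_pos: [0.5195, 0.0037, 0.0463]
orientation: [0.0, -0.038, 0.999, -0.0]
wrist_force: [0.2, -0.3, -0.9]
width: 0.0111
```

Call:
drive_tool(motion=[[[0, 0, 1, 0, 1], [0, 0, 0, 0, 1]]])

```text
clock: 36.3
tcp_pos: [0.5195, 0.0034, 0.0462]
orientation: [0.0, -0.038, 0.999, -0.0]
wrist_force: [-3.2, -1.6, 8.6]
width: 0.0108
```

Run:
```python
from h import *
b=snap("side","s19",(180,190,330,310),5)
s=r.get_state();print(s["tcp_pos"],s["wrist_force"],s["width"])
```

```text
[0.51953383 0.00336306 0.04618804] [-3.30151497 -1.36990378  9.64653526] 0.010559479130855516
```

View pics/s19.png

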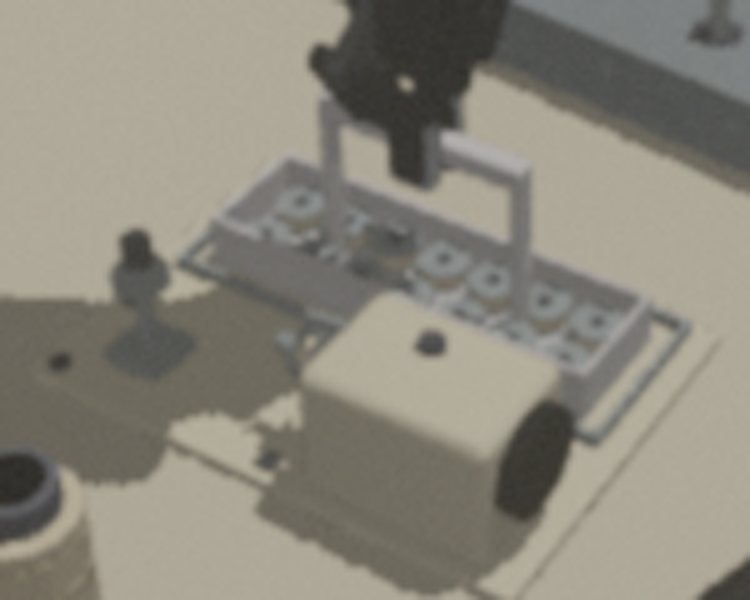

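Call:
drive_tool(motion=[[[0, 0, -1, 0, 0.6], [0, 0, -1, 0, 0.2], [0, 0, 0, 0, -0.3], [0, 0, 0, 0, -0.3], [0, 0, 0, 0, -0.3]]])

```text
clock: 36.85
tcp_pos: [0.5194, 0.004, 0.0472]
orientation: [-0.0, -0.038, 0.999, 0.0]
wrist_force: [-0.0, -0.8, -0.0]
width: 0.0557
```

Call:
drive_tool(motion=[[[0, 0, -15, 0, -0.3], [0, 0, -40, 0, -0.3], [0, 0, -45, 0, -1], [0, 0, -45, 0, -1], [0, 0, -40, 0, -1]]])

```text
clock: 37.35
tcp_pos: [0.5194, 0.004, 0.2346]
orientation: [0.0, -0.038, 0.999, 0.0]
wrist_force: [1.6, 0.8, -0.7]
width: 0.0854
```

Call:
drive_tool(motion=[[[0, 0, 0, 7, -1], [12, -42, 0, 0, -1], [13, -43, 0, 0, -1], [13, -43, 0, 0, -1], [13, -43, 0, 0, -1]]])

```text
clock: 37.85
tcp_pos: [0.4598, -0.1659, 0.2323]
orientation: [0.0, 0.023, 1.0, -0.0]
wrist_force: [1.5, -0.9, -0.3]
width: 0.0853
```

Call:
drive_tool(motion=[[[13, -43, 0, 0, -1], [13, -43, 0, 0, -1], [12, -40, 0, 0, -1], [0, 0, 0, 0, -1], [0, 0, 0, 0, -1]]])

```text
clock: 38.35
tcp_pos: [0.4163, -0.2894, 0.232]
orientation: [-0.0, 0.024, 1.0, 0.0]
wrist_force: [0.2, -0.0, 0.2]
width: 0.0853
```

Run:
```python
from h import *
a=snap("top","t20",(120,140,450,320),2.4)
crop_(a,"t20b",(230,160,350,300),4)
s=r.get_state();print(s["tcp_pos"],s["orientation"],s["width"])
```

```text
[ 0.41694869 -0.28808887  0.23210115] [-6.13532801e-05  2.30544252e-02  9.99734121e-01  4.19927749e-04] 0.08504935933784548
```

View pics/t20b.png

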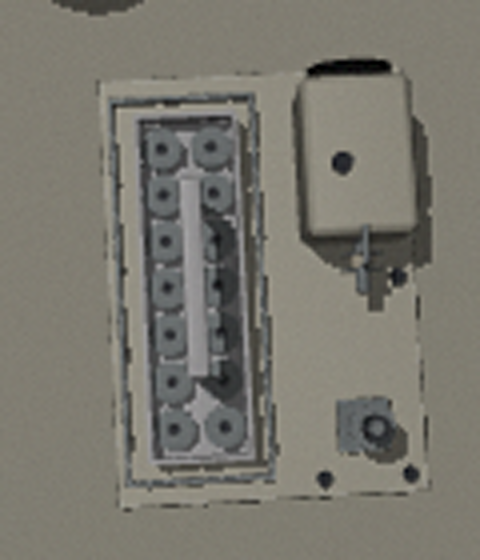

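View pics/t20.png

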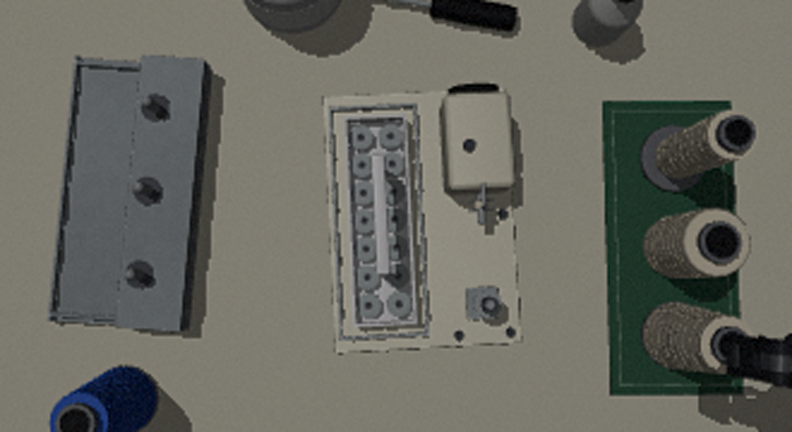

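Call:
drive_tool(motion=[[[0, -1, 40, 0, -1], [0, 0, 45, 0, -1], [0, 0, 45, 0, -1], [0, 0, 30, 0, -1], [0, 0, 0, 0, -1]]])

```text
clock: 38.9
tcp_pos: [0.4152, -0.2864, 0.069]
orientation: [-0.003, 0.021, 1.0, 0.002]
wrist_force: [0.2, -0.8, -0.0]
width: 0.0853
```

Call:
drive_tool(motion=[[[0, 0, 0, 0, -1], [0, 0, 0, 0, 0.2], [0, 0, 0, 0, 1], [0, 0, 0, 0, 1], [0, 0, 0, 0, 1]]])

```text
clock: 39.4
tcp_pos: [0.4182, -0.2901, 0.0744]
orientation: [0.002, 0.023, 1.0, -0.001]
wrist_force: [-1.2, 2.0, 10.8]
width: 0.0484
```

Call:
drive_tool(motion=[[[0, 0, 0, 0, 1], [0, 0, 0, 0, 1]]])

```text
clock: 39.6
tcp_pos: [0.4182, -0.2902, 0.0744]
orientation: [0.002, 0.023, 1.0, -0.001]
wrist_force: [-1.0, 1.6, 10.3]
width: 0.0481
```

Call:
drive_tool(motion=[[[0, 0, -15, 0, 1], [0, 0, -30, 0, 1], [0, 0, -35, 0, 1], [0, 0, -35, 0, 1], [0, 0, 0, 0, 1]]])

```text
clock: 40.1
tcp_pos: [0.4191, -0.2911, 0.1923]
orientation: [0.004, 0.023, 1.0, -0.002]
wrist_force: [-0.3, 0.3, -2.2]
width: 0.0478
```

Call:
drive_tool(motion=[[[-1, 20, 0, 0, 1], [-1, 35, 0, 0, 1], [-2, 35, 0, 0, 1], [-1, 35, 0, 0, 1], [-2, 35, 0, 0, 1]]])

```text
clock: 40.6
tcp_pos: [0.4304, -0.1288, 0.187]
orientation: [-0.0, 0.023, 1.0, -0.0]
wrist_force: [1.4, -0.1, -2.8]
width: 0.0476
```

Call:
drive_tool(motion=[[[-1, 35, 0, 0, 1], [-2, 35, 0, 0, 1], [-1, 35, 0, 0, 1], [-2, 35, 0, 0, 1], [-1, 35, 0, 0, 1]]])

```text
clock: 41.1
tcp_pos: [0.4457, 0.0455, 0.187]
orientation: [-0.0, 0.023, 1.0, -0.0]
wrist_force: [1.6, -0.0, -2.3]
width: 0.0482
```

Call:
drive_tool(motion=[[[-2, 35, 0, 0, 1], [-1, 35, 0, 0, 1], [-2, 35, 0, 0, 1], [-1, 35, 0, 0, 1], [-1, 35, 0, 0, 1]]])

```text
clock: 41.6
tcp_pos: [0.4608, 0.2198, 0.1869]
orientation: [-0.0, 0.023, 1.0, -0.0]
wrist_force: [0.7, -0.1, -2.2]
width: 0.0481
```

Call:
drive_tool(motion=[[[0, 0, 0, 0, 1], [0, 0, 0, 0, 1], [0, 0, 0, 0, 1]]])

```text
clock: 41.9
tcp_pos: [0.461, 0.2173, 0.1868]
orientation: [-0.0, 0.024, 1.0, -0.001]
wrist_force: [0.8, -0.9, -2.7]
width: 0.0483
```

Call:
drive_tool(motion=[[[0, 4, 0, 0, 1], [0, 0, 20, 0, 1], [0, 0, 0, 0, 1], [0, 0, 0, 0, 1]]])

```text
clock: 42.3
tcp_pos: [0.4613, 0.2221, 0.1674]
orientation: [-0.0, 0.023, 1.0, -0.0]
wrist_force: [0.5, 1.1, -3.2]
width: 0.048
```

Run:
```python
from h import *
a=snap("side","s21",(230,80,350,220),4.2)
s=r.get_state();print(s["tcp_pos"],s["width"])
```

```text
[0.46164425 0.22246347 0.16776841] 0.04771242664306439
```

View pics/s21.png

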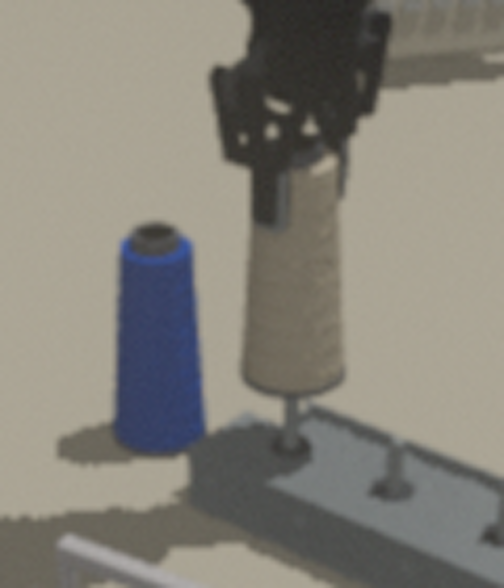

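Call:
drive_tool(motion=[[[0, 0, 12, 0, 1], [0, 0, 15, 0, 1], [0, 0, 15, 0, 1], [0, 0, 5, 0, 1], [0, 0, 0, 0, 1]]])

```text
clock: 42.85
tcp_pos: [0.461, 0.2225, 0.1196]
orientation: [-0.001, 0.023, 1.0, -0.0]
wrist_force: [0.9, -0.1, -1.5]
width: 0.048
```

Call:
drive_tool(motion=[[[0, 0, 3, 0, 1], [0, 0, 0, 0, 1]]])

```text
clock: 43.05
tcp_pos: [0.4617, 0.2229, 0.1175]
orientation: [0.0, 0.023, 1.0, 0.0]
wrist_force: [0.3, 0.1, -2.5]
width: 0.0481
```

Call:
drive_tool(motion=[[[0, 0, 2, 0, 1], [0, 0, 0, 0, 1]]])

```text
clock: 43.25
tcp_pos: [0.4618, 0.223, 0.1156]
orientation: [0.0, 0.023, 1.0, 0.0]
wrist_force: [0.4, -0.3, -1.6]
width: 0.048
```

Call:
drive_tool(motion=[[[0, 0, 1, 0, 1], [0, 0, 0, 0, 1]]])

```text
clock: 43.45
tcp_pos: [0.4623, 0.2232, 0.1155]
orientation: [0.001, 0.023, 1.0, 0.0]
wrist_force: [-1.3, -0.9, 6.6]
width: 0.0481
```

Call:
drive_tool(motion=[[[0, 0, 1, 0, 1], [0, 0, 0, 0, 1]]])

```text
clock: 43.65
tcp_pos: [0.4628, 0.2232, 0.1154]
orientation: [0.002, 0.023, 1.0, 0.0]
wrist_force: [-0.9, -2.9, 15.6]
width: 0.0481
```

Seated at the expected height. Release and go for the tube.

Call:
drive_tool(motion=[[[0, 0, -1, 0, 0.4], [0, 0, -1, 0, 0], [0, 0, 0, 0, -1], [0, 0, 0, 0, -1], [0, 0, 0, 0, -1]]])

```text
clock: 44.15
tcp_pos: [0.4614, 0.2228, 0.1152]
orientation: [-0.0, 0.023, 1.0, 0.0]
wrist_force: [0.6, -0.1, -1.4]
width: 0.0853
```

Call:
drive_tool(motion=[[[0, 0, -20, 0, -1], [0, 0, -40, 0, -1], [0, 0, -40, 0, -1], [0, 0, -15, 0, -1], [0, 0, 0, 0, -1]]])

```text
clock: 44.65
tcp_pos: [0.4626, 0.2236, 0.2327]
orientation: [0.002, 0.023, 1.0, 0.001]
wrist_force: [0.3, 0.3, -0.9]
width: 0.0852
```

Call:
drive_tool(motion=[[[-5, -42, 0, 0, -1], [-5, -46, 0, 0, -1], [-6, -46, 0, 0, -1], [-6, -46, 0, 0, -1], [-6, -46, 0, 0, -1]]])

```text
clock: 45.15
tcp_pos: [0.4782, -0.0062, 0.2291]
orientation: [-0.001, 0.023, 1.0, -0.0]
wrist_force: [1.5, -0.2, -0.2]
width: 0.0854
```

Call:
drive_tool(motion=[[[-6, -46, 0, 0, -1], [-6, -46, 0, 0, -1], [-6, -46, 0, 0, -1], [-6, -46, 0, 0, -1], [-6, -46, 0, 0, -1]]])

```text
clock: 45.65
tcp_pos: [0.4976, -0.2371, 0.2289]
orientation: [-0.001, 0.023, 1.0, 0.0]
wrist_force: [1.7, 0.1, 0.1]
width: 0.0851
```

Call:
drive_tool(motion=[[[-5, -46, 0, 0, -1], [0, 0, 0, 0, -1], [0, 0, 0, 0, -1]]])

```text
clock: 45.95
tcp_pos: [0.5003, -0.2823, 0.2284]
orientation: [-0.001, 0.024, 1.0, 0.001]
wrist_force: [0.9, 1.0, 0.2]
width: 0.0854
```

Run:
```python
from h import *
a=snap("side","s22",(70,100,400,400),2)
s=r.get_state();print(s["tcp_pos"],s["width"])
```

```text
[ 0.50084077 -0.28067758  0.22888003] 0.0852648497725781
```

View pics/s22.png

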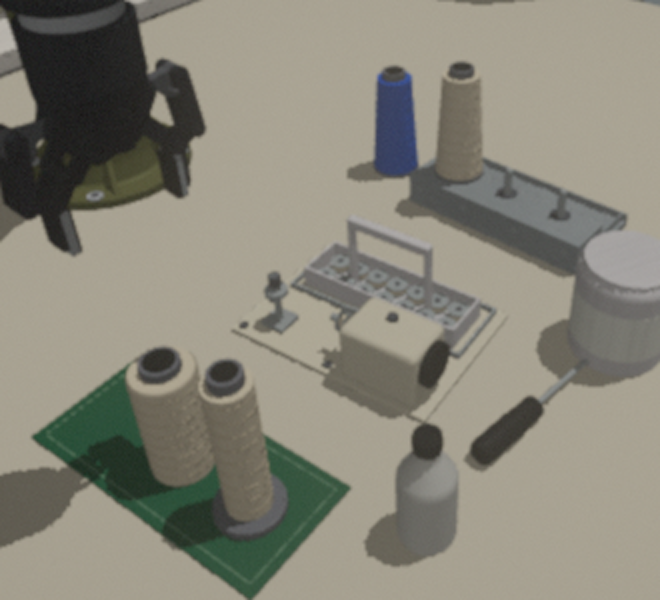

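Call:
drive_tool(motion=[[[-2, -6, 40, 0, -1], [0, 0, 45, 0, -1], [0, 0, 45, 0, -1], [0, 0, 35, 0, -1], [0, 0, 8, 0, -1]]])

```text
clock: 46.5
tcp_pos: [0.5008, -0.2842, 0.0536]
orientation: [-0.003, 0.022, 1.0, 0.002]
wrist_force: [0.1, -0.5, 0.8]
width: 0.0855
```

Call:
drive_tool(motion=[[[0, 0, 0, 0, -1], [0, 0, 0, 0, 0], [0, 0, 0, 0, 1], [0, 0, 0, 0, 1], [0, 0, 0, 0, 1]]])

```text
clock: 47.0
tcp_pos: [0.5047, -0.2878, 0.06]
orientation: [0.002, 0.023, 1.0, -0.001]
wrist_force: [-0.0, 2.0, 7.0]
width: 0.058
```

Call:
drive_tool(motion=[[[0, 0, 0, 0, 1], [0, 0, 0, 0, 1]]])

```text
clock: 47.2
tcp_pos: [0.5047, -0.2878, 0.06]
orientation: [0.002, 0.023, 1.0, -0.001]
wrist_force: [-0.2, 1.6, 5.8]
width: 0.0585
```

Call:
drive_tool(motion=[[[0, 0, -15, 0, 1], [0, 0, -30, 0, 1], [0, 0, -35, 0, 1], [0, 0, -35, 0, 1], [0, 0, 0, 0, 1]]])

```text
clock: 47.7
tcp_pos: [0.506, -0.289, 0.1788]
orientation: [0.005, 0.023, 1.0, -0.002]
wrist_force: [0.8, 0.3, -1.7]
width: 0.0583
```

Call:
drive_tool(motion=[[[-1, 20, 0, 0, 1], [-1, 35, 0, 0, 1], [-1, 35, 0, 0, 1], [-1, 35, 0, 0, 1], [-1, 35, 0, 0, 1]]])

```text
clock: 48.2
tcp_pos: [0.5152, -0.1267, 0.1729]
orientation: [0.001, 0.023, 1.0, -0.0]
wrist_force: [1.3, 0.1, -2.1]
width: 0.0579
```

Call:
drive_tool(motion=[[[-1, 35, 0, 0, 1], [-1, 35, 0, 0, 1], [-1, 35, 0, 0, 1], [-1, 35, 0, 0, 1], [-1, 35, 0, 0, 1]]])

```text
clock: 48.7
tcp_pos: [0.5283, 0.0479, 0.1729]
orientation: [0.001, 0.023, 1.0, -0.0]
wrist_force: [0.9, -1.1, -0.8]
width: 0.0582
```

Call:
drive_tool(motion=[[[-1, 35, 0, 0, 1], [-1, 35, 0, 0, 1], [-1, 35, 0, 0, 1], [-1, 35, 0, 0, 1], [0, 33, 0, 0, 1]]])

```text
clock: 49.2
tcp_pos: [0.5403, 0.2208, 0.1728]
orientation: [0.0, 0.023, 1.0, 0.0]
wrist_force: [0.3, -0.8, -2.5]
width: 0.0585
```

Call:
drive_tool(motion=[[[0, 0, 0, 0, 1], [0, 0, 0, 0, 1], [0, 0, 0, 0, 1]]])

```text
clock: 49.5
tcp_pos: [0.5404, 0.2177, 0.1724]
orientation: [0.0, 0.024, 1.0, -0.001]
wrist_force: [-0.6, -1.0, -1.6]
width: 0.0581
```

Call:
drive_tool(motion=[[[0, 3, 0, 0, 1], [0, 0, 20, 0, 1], [0, 0, 0, 0, 1], [0, 0, 0, 0, 1]]])

```text
clock: 49.9
tcp_pos: [0.5404, 0.2214, 0.1523]
orientation: [-0.0, 0.024, 1.0, -0.0]
wrist_force: [0.2, 0.3, -1.9]
width: 0.0582
```

Run:
```python
from h import *
a=snap("side","s23",(250,80,380,220),4.2)
s=r.get_state();print(s["tcp_pos"],s["width"])
```

```text
[0.54073642 0.22174062 0.15281737] 0.05809092158383224
```

View pics/s23.png

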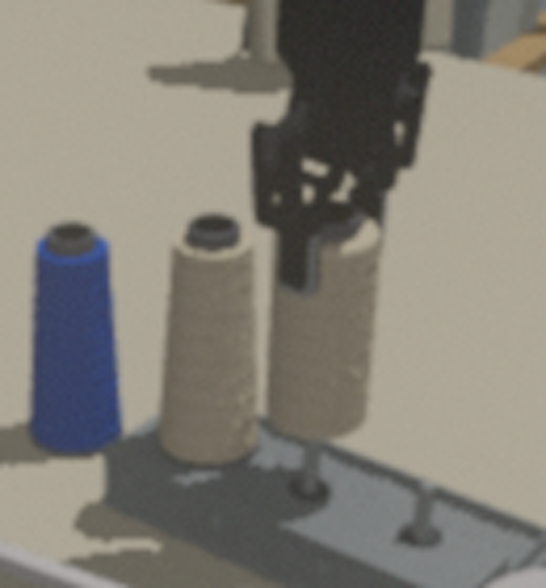

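Call:
drive_tool(motion=[[[2, -2, 12, 0, 1], [0, 0, 15, 0, 1], [0, 0, 15, 0, 1], [0, 0, 5, 0, 1], [0, 0, 0, 0, 1]]])

```text
clock: 50.45
tcp_pos: [0.5383, 0.2201, 0.1053]
orientation: [-0.0, 0.023, 1.0, -0.0]
wrist_force: [-0.5, -0.0, -1.8]
width: 0.0583
```

Call:
drive_tool(motion=[[[0, 0, 3, 0, 1], [0, 0, 0, 0, 1]]])

```text
clock: 50.65
tcp_pos: [0.5387, 0.2204, 0.1028]
orientation: [0.0, 0.023, 1.0, 0.0]
wrist_force: [-0.5, 0.2, -1.3]
width: 0.0579
```

Call:
drive_tool(motion=[[[0, 0, 2, 0, 1], [0, 0, 0, 0, 1]]])

```text
clock: 50.85
tcp_pos: [0.539, 0.2205, 0.1011]
orientation: [0.001, 0.023, 1.0, 0.0]
wrist_force: [-0.7, -0.4, 3.4]
width: 0.0583
```

Contact at the shelf. Nudge and release.

Call:
drive_tool(motion=[[[0, 0, 1, 0, 1], [0, 0, 0, 0, 1]]])

```text
clock: 51.05
tcp_pos: [0.5393, 0.2206, 0.101]
orientation: [0.001, 0.023, 1.0, 0.0]
wrist_force: [-1.5, -0.9, 10.7]
width: 0.0578
```

Call:
drive_tool(motion=[[[0, 0, -1, 0, 0.4], [0, 0, -1, 0, 0], [0, 0, 0, 0, -1], [0, 0, 0, 0, -1], [0, 0, 0, 0, -1]]])

```text
clock: 51.55
tcp_pos: [0.5384, 0.2203, 0.1012]
orientation: [-0.0, 0.023, 1.0, 0.0]
wrist_force: [-0.2, -0.3, 0.1]
width: 0.0856
```

Call:
drive_tool(motion=[[[0, 0, -20, 0, -1], [0, 0, -40, 0, -1], [0, 0, -40, 0, -1], [0, 0, -25, 0, -1], [0, 0, 0, 0, -1]]])

```text
clock: 52.05
tcp_pos: [0.5402, 0.2214, 0.2303]
orientation: [0.003, 0.023, 1.0, 0.002]
wrist_force: [-0.2, -0.1, -0.8]
width: 0.0855
```

Call:
drive_tool(motion=[[[-6, -44, 0, 0, -1], [-6, -46, 0, 0, -1], [-6, -46, 0, 0, -1], [-7, -46, 0, 0, -1], [-7, -46, 0, 0, -1]]])

```text
clock: 52.55
tcp_pos: [0.5594, -0.0108, 0.2255]
orientation: [-0.001, 0.023, 1.0, -0.0]
wrist_force: [1.1, 0.6, -0.0]
width: 0.0855
```

Call:
drive_tool(motion=[[[-7, -46, 0, 0, -1], [-7, -46, 0, 0, -1], [-7, -46, 0, 0, -1], [-7, -46, 0, 0, -1], [-7, -46, 0, 0, -1]]])

```text
clock: 53.05
tcp_pos: [0.5838, -0.2422, 0.2253]
orientation: [-0.001, 0.023, 1.0, 0.0]
wrist_force: [0.1, 0.1, 0.2]
width: 0.0855
```

Call:
drive_tool(motion=[[[-7, -48, 0, 0, -1], [0, 0, 0, 0, -1], [0, 0, 0, 0, -1]]])

```text
clock: 53.35
tcp_pos: [0.5882, -0.2899, 0.2246]
orientation: [-0.001, 0.024, 1.0, 0.0]
wrist_force: [1.0, 1.0, -0.7]
width: 0.0853
```

Call:
drive_tool(motion=[[[-1, 3, 40, 0, -1], [0, 0, 45, 0, -1], [0, 0, 35, 0, -1], [0, 0, 14, 0, -1], [0, 0, 0, 0, -1]]])

```text
clock: 53.85
tcp_pos: [0.5892, -0.2837, 0.0904]
orientation: [-0.002, 0.022, 1.0, 0.001]
wrist_force: [-0.1, -0.2, -0.0]
width: 0.0856
```

Call:
drive_tool(motion=[[[0, 0, 0, 0, -1], [0, 0, 0, 0, 0], [0, 0, 0, 0, 1], [0, 0, 0, 0, 1], [0, 0, 0, 0, 1]]])

```text
clock: 54.35
tcp_pos: [0.591, -0.2858, 0.0937]
orientation: [0.001, 0.023, 1.0, -0.0]
wrist_force: [0.5, 0.2, 6.0]
width: 0.0408
```

Call:
drive_tool(motion=[[[0, 0, 0, 0, 1], [0, 0, 0, 0, 1]]])

```text
clock: 54.55
tcp_pos: [0.591, -0.2858, 0.0937]
orientation: [0.001, 0.023, 1.0, -0.0]
wrist_force: [-0.5, 0.8, 6.1]
width: 0.0408
```

Call:
drive_tool(motion=[[[0, 0, -15, 0, 1], [0, 0, -30, 0, 1], [0, 0, -35, 0, 1], [0, 0, -35, 0, 1], [0, 0, 0, 0, 1]]])

```text
clock: 55.05
tcp_pos: [0.5925, -0.2866, 0.2127]
orientation: [0.004, 0.023, 1.0, -0.002]
wrist_force: [0.9, -0.0, -1.2]
width: 0.0411
```

Call:
drive_tool(motion=[[[0, 20, 0, 0, 1], [-1, 35, 0, 0, 1], [0, 35, 0, 0, 1], [-1, 35, 0, 0, 1], [0, 35, 0, 0, 1]]])

```text
clock: 55.55
tcp_pos: [0.5985, -0.1234, 0.2058]
orientation: [-0.001, 0.023, 1.0, 0.0]
wrist_force: [0.8, 0.0, -1.9]
width: 0.0406
```

Call:
drive_tool(motion=[[[0, 35, 0, 0, 1], [-1, 35, 0, 0, 1], [0, 35, 0, 0, 1], [-1, 35, 0, 0, 1], [0, 35, 0, 0, 1]]])

```text
clock: 56.05
tcp_pos: [0.6083, 0.051, 0.2059]
orientation: [-0.001, 0.023, 1.0, 0.0]
wrist_force: [-0.6, 0.4, -1.3]
width: 0.0406
```

Call:
drive_tool(motion=[[[0, 35, 0, 0, 1], [-1, 35, 0, 0, 1], [0, 35, 0, 0, 1], [0, 35, 0, 0, 1], [0, 32, 0, 0, 1]]])

```text
clock: 56.55
tcp_pos: [0.6168, 0.223, 0.2057]
orientation: [-0.001, 0.022, 1.0, -0.0]
wrist_force: [-1.0, 1.0, -1.2]
width: 0.0407
```

Call:
drive_tool(motion=[[[0, 0, 0, 0, 1], [0, 0, 0, 0, 1], [0, 0, 0, 0, 1]]])

```text
clock: 56.85
tcp_pos: [0.618, 0.2195, 0.2063]
orientation: [-0.001, 0.023, 1.0, -0.001]
wrist_force: [0.2, -0.4, -3.1]
width: 0.0405
```

Call:
drive_tool(motion=[[[1, -3, 0, 0, 1], [0, 0, 20, 0, 1], [0, 0, 0, 0, 1], [0, 0, 0, 0, 1]]])

```text
clock: 57.25
tcp_pos: [0.6172, 0.2165, 0.1873]
orientation: [-0.0, 0.024, 1.0, -0.0]
wrist_force: [0.1, -0.2, -1.9]
width: 0.0409
```

Run:
```python
from h import *
a=snap("side","s24",(270,70,400,220),4)
s=r.get_state();print(s["tcp_pos"],s["width"])
```

```text
[0.61758161 0.21696933 0.18782286] 0.04097148514386692
```

View pics/s24.png

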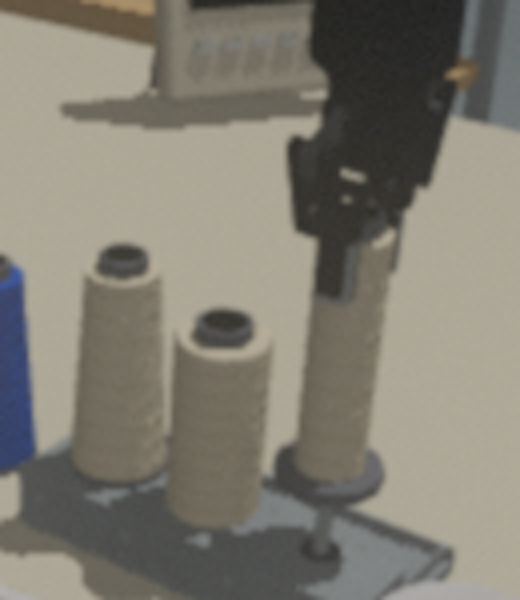

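Call:
drive_tool(motion=[[[2, -1, 12, 0, 1], [0, 0, 15, 0, 1], [0, 0, 15, 0, 1], [0, 0, 6, 0, 1], [0, 0, 0, 0, 1]]])

```text
clock: 57.8
tcp_pos: [0.6147, 0.2164, 0.1383]
orientation: [-0.001, 0.023, 1.0, -0.0]
wrist_force: [-0.3, -0.4, -1.6]
width: 0.0408
```

Call:
drive_tool(motion=[[[0, 0, 3, 0, 1], [0, 0, 0, 0, 1]]])

```text
clock: 58.0
tcp_pos: [0.6156, 0.2168, 0.1367]
orientation: [0.0, 0.023, 1.0, 0.0]
wrist_force: [-0.5, -0.2, -2.0]
width: 0.0406
```

Call:
drive_tool(motion=[[[0, 0, 2, 0, 1], [0, 0, 0, 0, 1]]])

```text
clock: 58.2
tcp_pos: [0.6157, 0.217, 0.1348]
orientation: [0.001, 0.023, 1.0, 0.0]
wrist_force: [0.4, 1.1, 0.2]
width: 0.0407
```

Call:
drive_tool(motion=[[[0, 0, 1, 0, 1], [0, 0, 0, 0, 1]]])

```text
clock: 58.4
tcp_pos: [0.6159, 0.2171, 0.1347]
orientation: [0.001, 0.023, 1.0, 0.0]
wrist_force: [0.1, 0.6, 6.1]
width: 0.0407
```

Call:
drive_tool(motion=[[[0, 0, -1, 0, 0.4], [0, 0, 0, 0, 0], [0, 0, 0, 0, -1], [0, 0, 0, 0, -1], [0, 0, 0, 0, -1]]])

```text
clock: 58.9
tcp_pos: [0.6153, 0.2167, 0.1342]
orientation: [-0.0, 0.023, 1.0, -0.0]
wrist_force: [0.4, 1.0, 0.3]
width: 0.0834
```

Call:
drive_tool(motion=[[[0, 0, -20, 0, -1], [0, 0, -40, 0, -1], [0, 0, -40, 0, -1], [0, 0, -25, 0, -1], [0, 0, 0, 0, -1]]])

```text
clock: 59.4
tcp_pos: [0.617, 0.2176, 0.2638]
orientation: [0.003, 0.023, 1.0, 0.001]
wrist_force: [1.0, 1.0, 0.7]
width: 0.0858
```

Call:
drive_tool(motion=[[[0, -40, 0, 0, -1], [0, -45, 0, 0, -1], [0, -45, 0, 0, -1], [0, -45, 0, 0, -1], [0, -45, 0, 0, -1]]])

```text
clock: 59.9
tcp_pos: [0.6045, -0.0049, 0.2584]
orientation: [-0.001, 0.023, 1.0, -0.0]
wrist_force: [0.4, -0.4, 0.7]
width: 0.0852
```

Call:
drive_tool(motion=[[[0, -45, 0, 0, -1], [0, -45, 0, 0, -1], [0, 0, 0, 0, -1], [0, 0, 0, 0, -1]]])

```text
clock: 60.3
tcp_pos: [0.6005, -0.0945, 0.2583]
orientation: [-0.001, 0.025, 1.0, 0.0]
wrist_force: [-0.4, 0.8, 0.3]
width: 0.0856
```

Run:
```python
from h import *
b=snap("side","s25");a=snap("top","t25",(120,80,450,320),2.3)
crop_(b,"s25b",(230,120,400,300),3.3)
s=r.get_state();print(s["clock"],s["tcp_pos"],s["width"],s["wrist_force"])
```

```text
60.4 [ 0.60092914 -0.09154418  0.25870444] 0.08532037460029301 [-0.02900341  0.02739785 -0.83612936]
```

View pics/s25b.png

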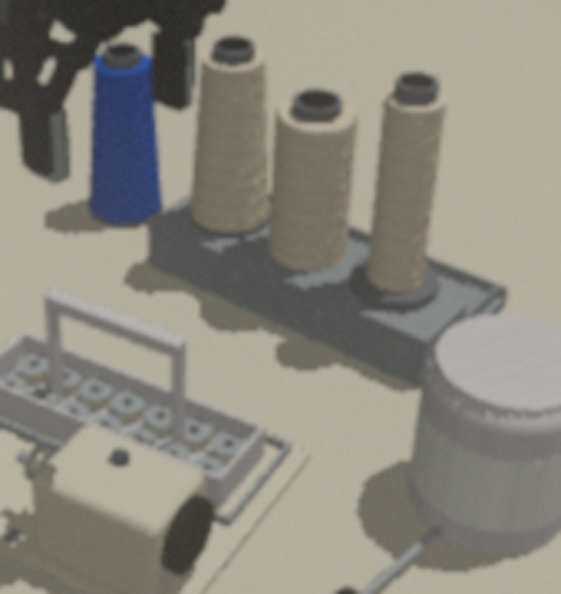

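View pics/t25.png

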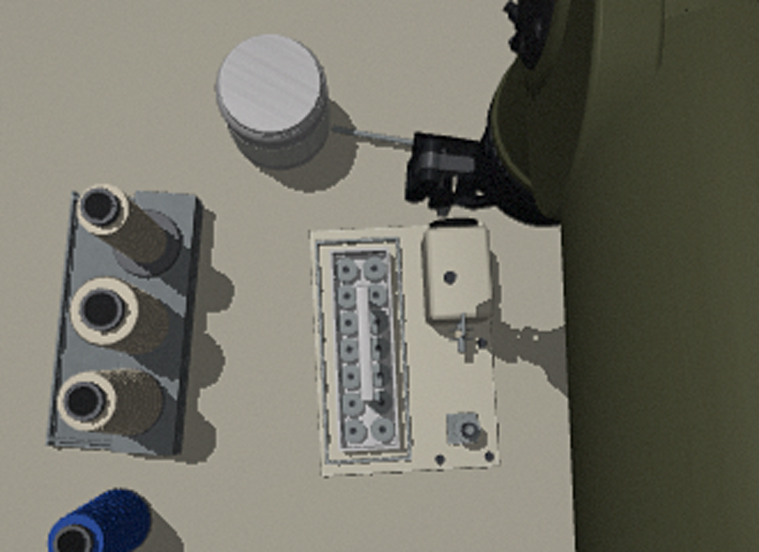

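View pics/s25.png

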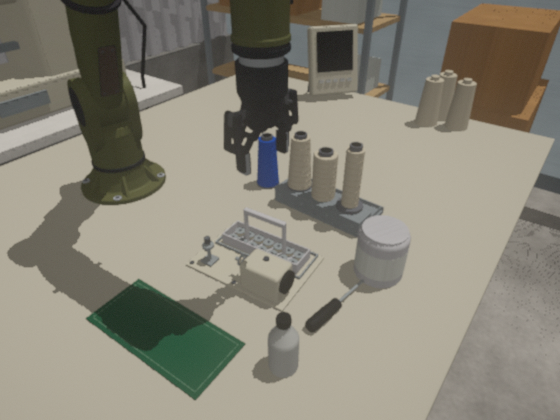

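All the packages are upright and seated on their pins, the tray is inside the lip, the bystanders are where they started, and the gripper is clear. I'm handing in.

Run:
```python
from bench import r
print(r.sign_off())
```

```text
the job is handed in; nothing more can be done
None
```

The job is finished and handed in at about 60 s on the robot's clock. All three packages went to the green mat first. Then I lifted the tray out, turned it about 7° and set it in the winder's bay. After that I put the cone, tube and flanged spool back on their own pins.

- **Packages:** in the last pictures, from both cameras, all three stand upright on the pins they came from. Each one touched down at the height expected for the shelf.
- **Tray:** the top view after the packages were back shows it inside the lip on all sides. It touched down at the height expected for the bay floor.
- **Bystanders:** the tin and the blue look-alike look unmoved from both cameras, and the oil bottle and screwdriver from the side. I judged this by eye and did not measure it. The arm hid most of the oil bottle and screwdriver in the last top picture.
- **Height reading:** the reported tool height disagreed with the cameras, reading about 34 mm too low. I confirmed this by touching the shut fingers to bare table, at up to about 30 N, and allowed for it in every move after that.
- **Camera disagreement:** the two cameras differed by up to about 4 mm in position. I used their average or checked again before each placing, and it stayed within the play available.

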